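# Pack the jewel kits for the stained-glass class

### The arm

A 6-joint arm with a two-finger parallel gripper is mounted at the origin on the work surface. World frame = base frame: x ahead of the robot, y to its left, z up, the work surface at z = 0. Lengths are in m, angles in rad, forces in N, time in s.
With the tool pointing down it reaches from about 0.325 to 0.9 m from the base axis. Payload 3.5 kg.
Tool frame: the origin (TCP) lies at the very end of the fingers, on their centre line; the grasp point (between the pads) lies robot.tcp_to_grasp behind it (robot.tcp_to_grasp is the distance from the TCP to the grasp point, in m); z points along the fingers, y is the direction in which the jaws open and shut (so a half turn about z gives the same grasp; the last joint's range is limited). The gripper opens to 85 mm and grips with 20 to 120 N. Pads are 22 mm wide; open, the fingers measure 114 mm over their backs; the gripper's body (76 mm by 85 mm) begins 54 mm behind the grasp point. The pads swing forward as they close: fully open they stand 13 mm farther back than shut.
Start: joints at [1.226, 0.276, -0.026, 1.268, 0, 1.467], TCP at [0.15, 0.607, 0.231] pointing down, gripper open.
Joint ranges: [-3.12, 3.12], [-0.85, 1.88], [-1.08, 1.24], [-1.95, 2.15], [-1.57, 1.53], [-3.14, 3.14]. Speed limits (rad/s): [2.57, 2.57, 3.14, 3.14, 3.14, 3.14].

### API

Orientations are given as a unit quaternion [w, x, y, z].
In Python, from cell import robot gives the robot as it stands.
- The arm moves only by the tool servo_tool, never from a script. Its argument "targets" is a list of rows, each a list of 6 numbers: the shift along the tool's x, y, z in cm, then the turn, a rotation vector about the tool's x, y, z in rad. A call has exactly 5 rows; each row shifts and turns the pose as measured when the row begins, along the tool's axes as they then stand; what a row does not reach is not made up. A row lasts 1/10 s, in which the tool goes at most 50 mm and 8.59 degrees, less where a joint would pass 70% of its speed; a pose out of reach is approached as far as the arm can. A call with a gripper value outside its range is refused whole. "fingers" is the opening, from 0 (shut) to 1 (fully open), set as the call begins (left out, the last holds). The fingers move at their own pace and stop on an object; "force" is the grip in N (left out, the last holds). Time passes only in rows, so rows that do not move let the fingers close, or fill a call up. It gives the time, the measured TCP pose, the force and the opening at its end, in the units of the state.
- robot.observe(): the state, without advancing time (a new reading comes with each control period).
- robot.grab_frame(name): name is "scene" or "top" or "wrist"; returns a dict with "frame" (400x640x3 uint8, red, green, blue), "fx", "fy", "cx", "cy" (pixels), "k1" (the pictures are not rectified: a ray, as slopes to the right and down, at radius r is drawn at 1 + k1 r^2 times it, then the intrinsics apply), "world_to_cam" (4x4, takes a point from world to camera coordinates); the wrist camera has in their place "tool_from_camera" (4x4, takes a point from camera to tool coordinates, whose origin is the TCP and whose axes are the flange's). Camera axes: x right, y down, z forward; pixel columns grow to the right and rows downward; lengths in m; the calibration is good to about 2 mm. A picture is of the moment at which its call begins: read the wrist's pose just before it. There is no depth.
- robot.hand_in(): hands the job in, once; it reports no verdict.
The state is a dict: "clock": time; "qpos": joint angles; "qd": joint speeds; "joint_efforts": joint torques, N m; "eef_pos": TCP position; "eef_rot": TCP orientation; "ft_force": force on the tool from outside, world axes, zero at the start; "moment": the same for the moment, N m; "grip_width": finger opening in m.
Only numpy, scipy, OpenCV 4.12 (cv2) and the standard library are available. Lean on these libraries where they do the work, as an engineer would, in place of code of your own. Each camera call takes 0.05 s, during which the arm holds its last target.

### The job

Make up a kit from every coloured pot on the bench: stand the pot on the pale wooden hand-out board, put the one glass jewel of its own colour into it, and close it with a grey pot set mouth down on it, rim on rim. When all the kits stand closed on the board, hold the yellow call button fully down for at least two seconds and let it go. Leave the foil roll, the pine offcut and the cleaning block where they are.

Things in the scene. Friction and masses are not known exactly. Their poses are not given: they have to be found in the camera images.
- board: the hand-out board: fixed square of pale wood 250 x 250 mm, 10 mm thick, lying on the bench to the robot's left; origin at the centre of its underside, x and y along its sides, z up
- tray: black pocket tray fixed to the bench, 60 (x) x 165 (y) x 12 mm; three square pockets 21 mm wide and 6 mm deep in one row along its y axis, at y = -50, 0 and +50 mm; origin at the centre of its underside
- pot_red: red plastic sorting pot, round, straight-sided, standing mouth up: outer diameter 52 mm, height 40 mm, wall and floor 5 mm thick, mouth 42 mm wide, about 60 g; origin at the centre of its underside, z up towards its mouth. May be absent
- pot_green: green plastic sorting pot, round, straight-sided, standing mouth up: outer diameter 52 mm, height 40 mm, wall and floor 5 mm thick, mouth 42 mm wide, about 60 g; origin at the centre of its underside, z up towards its mouth. May be absent
- pot_blue: blue plastic sorting pot, round, straight-sided, standing mouth up: outer diameter 52 mm, height 40 mm, wall and floor 5 mm thick, mouth 42 mm wide, about 60 g; origin at the centre of its underside, z up towards its mouth. May be absent
- jewel_red: red glass jewel: block 16 x 16 x 20 mm (x, y, z) with bevelled edges, 14 g, at first standing in a pocket of the tray with its top 26 mm above the bench (14 mm above the tray); origin at the centre of its 16 x 16 mm underside, z along its 20 mm length
- jewel_green: green glass jewel: block 16 x 16 x 20 mm (x, y, z) with bevelled edges, 14 g, at first standing in a pocket of the tray with its top 26 mm above the bench (14 mm above the tray); origin at the centre of its 16 x 16 mm underside, z along its 20 mm length
- jewel_blue: blue glass jewel: block 16 x 16 x 20 mm (x, y, z) with bevelled edges, 14 g, at first standing in a pocket of the tray with its top 26 mm above the bench (14 mm above the tray); origin at the centre of its 16 x 16 mm underside, z along its 20 mm length
- cap_a: grey plastic pot of the very same make as the coloured ones (outer diameter 52 mm, height 40 mm, wall 5 mm), standing mouth down, to serve as a cover; the four grey ones are alike; origin at the centre of its mouth, in the plane of its rim (the bottom as it stands), z up towards its closed end
- cap_b: grey plastic pot of the very same make as the coloured ones (outer diameter 52 mm, height 40 mm, wall 5 mm), standing mouth down, to serve as a cover; the four grey ones are alike; origin at the centre of its mouth, in the plane of its rim (the bottom as it stands), z up towards its closed end
- cap_c: grey plastic pot of the very same make as the coloured ones (outer diameter 52 mm, height 40 mm, wall 5 mm), standing mouth down, to serve as a cover; the four grey ones are alike; origin at the centre of its mouth, in the plane of its rim (the bottom as it stands), z up towards its closed end
- cap_d: grey plastic pot of the very same make as the coloured ones (outer diameter 52 mm, height 40 mm, wall 5 mm), standing mouth down, to serve as a cover; the four grey ones are alike; origin at the centre of its mouth, in the plane of its rim (the bottom as it stands), z up towards its closed end
- buzzer (a joint): travel of the yellow call-buzzer push button, 0 when up, 0.006 m when fully down; springs back by itself; starts to give at about 1.5 N and is fully down at 5 N; counts as pressed beyond 0.004 m
- buzzer_top (a point): centre of the top of the yellow button (32 mm across), which stands 52 mm above the bench when up, on a fixed grey box 70 x 90 x 30 mm; moves straight down as it is pressed
- foil_roll: bystander: copper foil roll, flat ring 80 mm across, 12 mm high; origin at the centre of its underside
- pine_block: bystander: pine offcut 50 x 120 x 30 mm; origin at the centre of its underside
- sponge_block: bystander: tan cleaning block 80 x 60 x 30 mm; origin at the centre of its underside

How it is judged:
On the way, in this order (a step that is already met when the one before it is completed fails the run):
1. every coloured pot present stands on the board with its own jewel inside and a grey pot mouth down on it, rim on rim, let go (x of pot_red in the frame of board between -0.118 and 0.118 m and y of pot_red in the frame of board between -0.118 and 0.118 m and z of pot_red in the frame of board between 0.007 and 0.014 m and angle between each of pot_red, pot_green, pot_blue's own z axis and vertical below 0.06 rad and linear speed of each of pot_red, pot_green, pot_blue below 0.02 m/s and horizontal distance between jewel_red and pot_red below 0.022 m and z of jewel_red in the frame of pot_red between 0 and 0.035 m and not (horizontal distance between jewel_green and pot_red below 0.024 m and z of jewel_green in the frame of pot_red below 0.045 m) and not (horizontal distance between jewel_blue and pot_red below 0.024 m and z of jewel_blue in the frame of pot_red below 0.045 m) and ((horizontal distance between cap_a and pot_red below 0.007 m and z of cap_a in the frame of pot_red between 0.036 and 0.044 m and angle between cap_a's own z axis and vertical below 0.06 rad and linear speed of cap_a below 0.02 m/s) or (horizontal distance between cap_b and pot_red below 0.007 m and z of cap_b in the frame of pot_red between 0.036 and 0.044 m and angle between cap_b's own z axis and vertical below 0.06 rad and linear speed of cap_b below 0.02 m/s) or (horizontal distance between cap_c and pot_red below 0.007 m and z of cap_c in the frame of pot_red between 0.036 and 0.044 m and angle between cap_c's own z axis and vertical below 0.06 rad and linear speed of cap_c below 0.02 m/s) or (horizontal distance between cap_d and pot_red below 0.007 m and z of cap_d in the frame of pot_red between 0.036 and 0.044 m and angle between cap_d's own z axis and vertical below 0.06 rad and linear speed of cap_d below 0.02 m/s)) and x of pot_green in the frame of board between -0.118 and 0.118 m and y of pot_green in the frame of board between -0.118 and 0.118 m and z of pot_green in the frame of board between 0.007 and 0.014 m and horizontal distance between jewel_green and pot_green below 0.022 m and z of jewel_green in the frame of pot_green between 0 and 0.035 m and not (horizontal distance between jewel_red and pot_green below 0.024 m and z of jewel_red in the frame of pot_green below 0.045 m) and not (horizontal distance between jewel_blue and pot_green below 0.024 m and z of jewel_blue in the frame of pot_green below 0.045 m) and ((horizontal distance between cap_a and pot_green below 0.007 m and z of cap_a in the frame of pot_green between 0.036 and 0.044 m and angle between cap_a's own z axis and vertical below 0.06 rad and linear speed of cap_a below 0.02 m/s) or (horizontal distance between cap_b and pot_green below 0.007 m and z of cap_b in the frame of pot_green between 0.036 and 0.044 m and angle between cap_b's own z axis and vertical below 0.06 rad and linear speed of cap_b below 0.02 m/s) or (horizontal distance between cap_c and pot_green below 0.007 m and z of cap_c in the frame of pot_green between 0.036 and 0.044 m and angle between cap_c's own z axis and vertical below 0.06 rad and linear speed of cap_c below 0.02 m/s) or (horizontal distance between cap_d and pot_green below 0.007 m and z of cap_d in the frame of pot_green between 0.036 and 0.044 m and angle between cap_d's own z axis and vertical below 0.06 rad and linear speed of cap_d below 0.02 m/s)) and x of pot_blue in the frame of board between -0.118 and 0.118 m and y of pot_blue in the frame of board between -0.118 and 0.118 m and z of pot_blue in the frame of board between 0.007 and 0.014 m and horizontal distance between jewel_blue and pot_blue below 0.022 m and z of jewel_blue in the frame of pot_blue between 0 and 0.035 m and not (horizontal distance between jewel_red and pot_blue below 0.024 m and z of jewel_red in the frame of pot_blue below 0.045 m) and not (horizontal distance between jewel_green and pot_blue below 0.024 m and z of jewel_green in the frame of pot_blue below 0.045 m) and ((horizontal distance between cap_a and pot_blue below 0.007 m and z of cap_a in the frame of pot_blue between 0.036 and 0.044 m and angle between cap_a's own z axis and vertical below 0.06 rad and linear speed of cap_a below 0.02 m/s) or (horizontal distance between cap_b and pot_blue below 0.007 m and z of cap_b in the frame of pot_blue between 0.036 and 0.044 m and angle between cap_b's own z axis and vertical below 0.06 rad and linear speed of cap_b below 0.02 m/s) or (horizontal distance between cap_c and pot_blue below 0.007 m and z of cap_c in the frame of pot_blue between 0.036 and 0.044 m and angle between cap_c's own z axis and vertical below 0.06 rad and linear speed of cap_c below 0.02 m/s) or (horizontal distance between cap_d and pot_blue below 0.007 m and z of cap_d in the frame of pot_blue between 0.036 and 0.044 m and angle between cap_d's own z axis and vertical below 0.06 rad and linear speed of cap_d below 0.02 m/s)) and contact force between the fingers and cap_a below 0.05 N and contact force between the fingers and cap_b below 0.05 N and contact force between the fingers and cap_c below 0.05 N and contact force between the fingers and cap_d below 0.05 N and contact force between the fingers and pot_red below 0.05 N and contact force between the fingers and pot_green below 0.05 N and contact force between the fingers and pot_blue below 0.05 N), for 0.3 s.
2. then the call button is held down (beyond 4 mm) for two seconds (value of joint buzzer above 0.004 m), for 1.9 s.
At the end, for the whole second after the job is handed in: Every coloured pot present rests upright on the board (centre at least 7 mm inside its edge), holds the jewel of its own colour and no other, and carries a grey pot mouth down, centred within 7 mm and level within 0.06 rad. The button is up; nothing is held (all of step 1 and value of joint buzzer below 0.001 m); the robot touches nothing.
It fails at once if the foil roll is moved by more than 30 mm (distance of foil_roll from where it was at the start of the episode above 0.03 m).
It fails at once if the pine block is moved by more than 30 mm (distance of pine_block from where it was at the start of the episode above 0.03 m).
It fails at once if the sponge block is moved by more than 30 mm (distance of sponge_block from where it was at the start of the episode above 0.03 m).
Of pot_red, pot_green, pot_blue only 2 to 3 are there at a start; the rules pass over those that are not, and their reading is None.
At some moment in a run one of pot_red, pot_green, pot_blue, cap_a, cap_b, cap_c, cap_d may be knocked a few centimetres aside while the robot is not near it.
Once in a run the grip may slacken for a moment while it holds something.
It also fails if it takes over 210 s, if anything falls off the work surface, if the arm or the gripper's body presses on something with over 40 N, if the wrist force passes 120 N, or if a joint passes its speed limit or range.

## Working session

There is one attempt and no reset: what is moved stays moved. The work goes in short steps, Python scripts to look and compute and a tool call to move; the robot and the scene stay as the last step left them, time stands still between calls to the robot, and variables do not carry over. Pictures are saved under pics/ and viewed, and the job is handed in when it is done.

Besides the shell and the picture viewer there is one more tool, called after "Emit:" as a command line: name --pt "numbers of a row" for each row, then --argument value for the rest. servo_tool: Moves the arm, as the interface text tells. Its arguments: {"type":"object","properties":{"targets":{"type":"array","items":{"type":"array","items":{"type":"number"}}},"fingers":{"type":"number"},"force":{"type":"number"}},"required":["targets"]}

```bash
ls; mkdir -p pics
python3 - <<'E'
from cell import robot
import cv2,pickle
s=robot.observe();print(s, robot.tcp_to_grasp)
for n in ["scene","top","wrist"]:
    f=robot.grab_frame(n); cv2.imwrite(f"pics/{n}0.png",f["frame"][:,:,::-1]); print({k:v for k,v in f.items() if k!="frame"})
E
```

```text
pics
{'clock': 0.0, 'qpos': array([ 1.22558709e+00,  2.77127045e-01, -2.79003092e-02,  1.26800967e+00,
       -1.05796583e-05,  1.46740001e+00]), 'qd': array([-9.52545442e-04, -5.94421063e-05,  6.77622812e-04,  5.13726178e-04,
        1.34951969e-03, -1.44596450e-03]), 'joint_efforts': array([ 1.31948553e-03, -4.45508730e+01,  2.95202637e+01,  1.63268996e-02,
       -1.69285304e-04, -4.86625012e-06]), 'eef_pos': array([0.14940587, 0.6060651 , 0.23015426]), 'eef_rot': array([-2.44038558e-04,  1.20612019e-01,  9.92699091e-01, -1.09346192e-03]), 'ft_force': array([0.42908625, 0.12667997, 1.62011853]), 'moment': array([-0.02118713,  0.04187127, -0.00651923]), 'grip_width': 0.08576160191578217} 0.0187
{'fx': 389.7523543602925, 'fy': 389.7523543602925, 'cx': 315.04610860826074, 'cy': 198.57776138467693, 'k1': -0.015645645119757672, 'world_to_cam': array([[-0.74424957,  0.66770961,  0.01601402,  0.44244152],
       [ 0.38485661,  0.44832236, -0.80677906, -0.17138615],
       [-0.54587358, -0.59428187, -0.59063618,  1.25903366],
       [ 0.        ,  0.        ,  0.        ,  1.        ]])}

[... 182 characters left out ...]
0.01078297, -0.02254301],
       [-0.98761239, -0.01572871, -0.15612294,  0.60080239],
       [ 0.15592001,  0.0134014 , -0.98767877,  0.75341962],
       [ 0.        ,  0.        ,  0.        ,  1.        ]])}
{'fx': 355.242426551188, 'fy': 355.242426551188, 'cx': 323.6323315267984, 'cy': 194.84349410804185, 'k1': 0.026351842341011986, 'tool_from_camera': array([[ 7.42260737e-04, -9.49596596e-01, -3.13473689e-01,
         7.95621404e-02],
       [ 9.99999718e-01,  7.41779640e-04,  1.20804736e-04,
         3.63235905e-05],
       [ 1.17812635e-04, -3.13473691e-01,  9.49596878e-01,
        -1.42286214e-01],
       [ 0.00000000e+00,  0.00000000e+00,  0.00000000e+00,
         1.00000000e+00]])}
```

View pics/scene0.png

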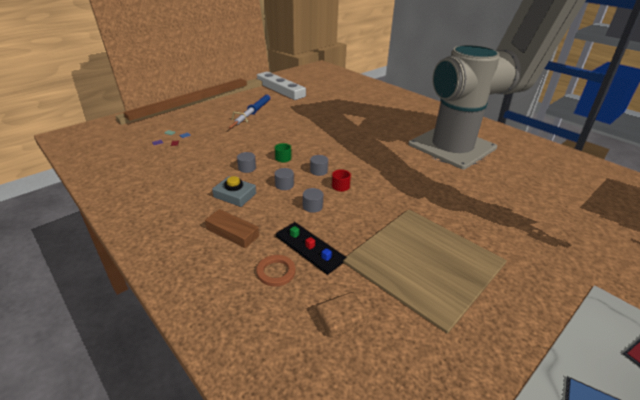

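View pics/top0.png

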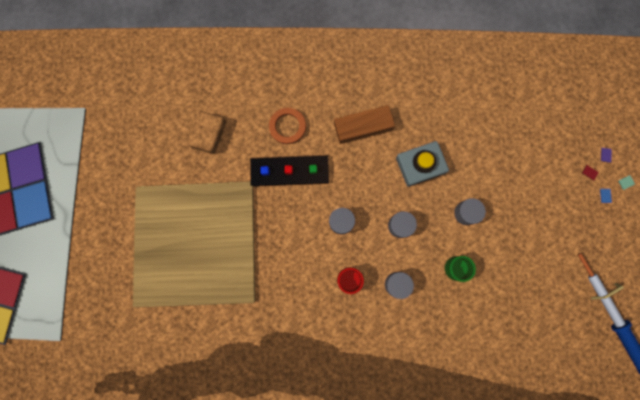

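View pics/wrist0.png

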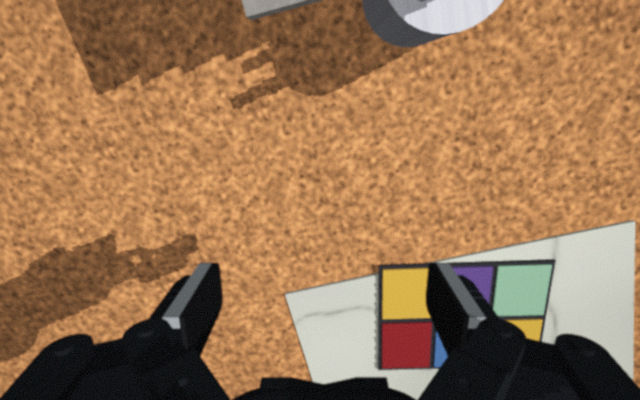

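The top view shows red pot (350,280), green pot (460,268) and four grey caps at (342,221), (403,224), (471,211), (400,285). The tray holds blue (265,170), red (289,169) and green (313,168), the button is at (425,160), and there is no blue pot. The board is centred near (194,243).

```bash
cat > h.py <<'E'
from cell import robot
import cv2,numpy as np
from scipy.spatial.transform import Rotation as R
def pose():
    s=robot.observe(); q=s["eef_rot"]; T=np.eye(4); T[:3,:3]=R.from_quat([q[1],q[2],q[3],q[0]]).as_matrix(); T[:3,3]=s["eef_pos"]; return T,s
def grab(n):
    T,s=pose(); f=robot.grab_frame(n)
    f["c2w"]=T@f["tool_from_camera"] if n=="wrist" else np.linalg.inv(f["world_to_cam"])
    return f
def save(f,name): cv2.imwrite(f"pics/{name}.png",f["frame"][:,:,::-1])
def ray(f,u,v):
    d=np.array([f["k1"],0,0,0]); K=np.array([[f["fx"],0,f["cx"]],[0,f["fy"],f["cy"]],[0,0,1]])
    p=cv2.undistortPoints(np.array([[[u,v]]],float),K,d)[0,0]
    return f["c2w"][:3,3], f["c2w"][:3,:3]@np.array([p[0],p[1],1])
def onplane(f,u,v,z):
    c,d=ray(f,u,v); return c+d*(z-c[2])/d[2]
def mask(f,col):
    hsv=cv2.cvtColor(f["frame"],cv2.COLOR_RGB2HSV); h,s,v=[hsv[...,i].astype(int) for i in range(3)]
    m={"red":((h<6)|(h>172))&(s>170)&(v>60),"green":(h>45)&(h<80)&(s>110)&(v>30),"blue":(h>105)&(h<130)&(s>150)&(v>60),
       "grey":(s<70)&(v>40)&(v<190),"yellow":(h>20)&(h<32)&(s>180)&(v>120)}[col]
    return cv2.morphologyEx(m.astype(np.uint8),cv2.MORPH_OPEN,np.ones((3,3),np.uint8))
def blobs(f,col,amin=20):
    n,l,st,c=cv2.connectedComponentsWithStats(mask(f,col)); out=[]
    for i in range(1,n):
        if st[i,4]>=amin:
            cs,_=cv2.findContours((l==i).astype(np.uint8),cv2.RETR_EXTERNAL,cv2.CHAIN_APPROX_NONE)
            hull=cv2.convexHull(max(cs,key=len)); M=cv2.moments(hull)
            if M["m00"]>0: out.append((M["m10"]/M["m00"],M["m01"]/M["m00"],int(st[i,4]),tuple(int(x) for x in st[i,:4])))
    return out
def todelta(T,p):
    "cm shift in tool axes to bring TCP to world p"
    return np.round(100*T[:3,:3].T@(np.array(p)-T[:3,3]),2)
E
python3 - <<'E'
from h import *
f=grab("top"); T,s=pose(); np.set_printoptions(precision=4,suppress=True); print(T)
for c in ["red","green","blue","grey","yellow"]:
    for b in blobs(f,c):
        z={"yellow":.052}.get(c,.02)
        print(c,b,onplane(f,b[0],b[1],z)[:2])
g=grab("scene")
for c in ["red","green","blue","grey","yellow"]:
    for b in blobs(g,c):
        z={"yellow":.052}.get(c,.02)
        p=onplane(g,b[0],b[1],z)
        if 0<p[0]<.9 and abs(p[1])<.5: print("S",c,b,p[:2])
for u,v in [(134,184),(252,182),(255,301),(132,305)]: print("board",onplane(f,u,v,.01)[:2])
E
```

```text
[[-0.9709  0.2394 -0.0005  0.1495]
 [ 0.2394  0.9709 -0.0013  0.6064]
 [ 0.0002 -0.0014 -1.      0.2306]
 [ 0.      0.      0.      1.    ]]
red (288.01503759398497, 169.30075187969925, 81, (284, 165, 9, 10)) [0.6618 0.0564]
red (589.7557603686636, 172.14132104454683, 119, (583, 166, 14, 13)) [ 0.6667 -0.5784]
red (6.234338747099768, 212.51778808971383, 456, (0, 194, 15, 37)) [0.5605 0.6557]
red (350.21186171899774, 280.3409451316207, 551, (337, 268, 27, 26)) [ 0.4377 -0.0741]
green (312.63448275862066, 168.40919540229885, 86, (308, 164, 10, 10)) [0.6644 0.0053]
green (460.3006888289907, 268.1593291404612, 583, (446, 256, 29, 25)) [ 0.4648 -0.2947]
blue (264.02933333333334, 170.0293333333333, 78, (260, 166, 9, 9)) [0.6595 0.1063]
blue (605.283950617284, 194.14197530864197, 37, (603, 191, 6, 7)) [ 0.6202 -0.6081]
blue (629.700242298373, 342.7836621668397, 477, (616, 325, 24, 45)) [ 0.3194 -0.6355]
grey (329.6979166666667, 16.08657786885246, 18731, (0, 0, 640, 36)) [ 1.0137 -0.0254]
grey (37.23022016082884, 215.80833057253864, 11706, (0, 108, 85, 233)) [0.555  0.5843]
grey (421.9950316
[... 1215 characters left out ...]
4185185185185, 253.9111111111111, 104, (322, 248, 10, 13)) [0.6616 0.1102]
S grey (246.08665603402443, 161.886230728336, 334, (237, 152, 19, 21)) [ 0.5792 -0.3138]
S grey (318.5625335480408, 164.79227053140096, 335, (310, 155, 18, 21)) [ 0.4316 -0.167 ]
S grey (283.92898550724635, 178.4536231884058, 374, (275, 168, 19, 22)) [ 0.5504 -0.1753]
S grey (234.12538989394884, 191.72031607402783, 678, (212, 181, 44, 26)) [ 0.6855 -0.2094]
S grey (312.482304526749, 199.67572016460903, 436, (303, 188, 20, 24)) [ 0.556  -0.0529]
S yellow (233.1267605633803, 180.8661971830986, 84, (228, 177, 11, 9)) [ 0.6837 -0.2105]
board [0.6278 0.3842]
board [0.6357 0.1322]
board [0.3928 0.1159]
board [0.378  0.3671]
```

Emit:
servo_tool --pt "-3 -4 0 0 0 -0.05" --pt "-3 -4 0 0 0 -0.05" --pt "-3 -4 0 0 0 -0.05" --pt "-2.5 -4 0 0 0 -0.05" --pt "-2.2 -4.2 0 0 0 -0.045" --fingers 0.85 --force 40

```text
clock: 0.75
eef_pos: [0.2585, 0.3866, 0.2287]
eef_rot: [0.0, -0.011, 1.0, 0.001]
ft_force: [0.5, -0.2, -0.0]
grip_width: 0.0726
```

Emit:
servo_tool --pt "-1.8 -4.6 0 0 0 0.02" --pt "-1.8 -4.6 0 0 0 0" --pt "-1.8 -4.6 0 0 0 0" --pt "-1.8 -4.6 0 0 0 0" --pt "-1.8 -4.6 0 0 0 0"

```text
clock: 1.25
eef_pos: [0.3501, 0.154, 0.2292]
eef_rot: [0.003, -0.003, 1.0, 0.001]
ft_force: [1.0, 0.1, 0.0]
grip_width: 0.0729
```

Emit:
servo_tool --pt "-1.8 -4.6 0.5 0 0 0" --pt "-1.8 -4.6 0.5 0 0 0" --pt "-1.8 -4.6 0.5 0 0 0" --pt "-1.8 -4.6 0.5 0 0 0" --pt "-1.8 -4.6 0.5 0 0 0"

```text
clock: 1.75
eef_pos: [0.4413, -0.0782, 0.2067]
eef_rot: [0.007, -0.002, 1.0, 0.002]
ft_force: [0.7, 1.1, 0.4]
grip_width: 0.0726
```

```bash
cat >> h.py <<'E'
np.set_printoptions(precision=4,suppress=True)
def look(name,cols,z=.02,amin=300):
    T,s=pose(); f=grab("wrist"); save(f,name); print("TCP",T[:3,3],"yaw",np.degrees(np.arctan2(T[1,0],T[0,0])),"w",s["grip_width"],"t",s["clock"])
    for c in cols:
        for b in blobs(f,c,amin):
            p=onplane(f,b[0],b[1],z); print(c,np.round(b[:3],1),b[3],p[:2],"toolshift",todelta(T,[p[0],p[1],T[2,3]]))
    return f,T
E
python3 -c "
from h import *
look('w1',['red','green','grey'])"
```

```text
TCP [ 0.4413 -0.0782  0.2067] yaw -179.7202731180616 w 0.07260533293016358 t 1.75
red [ 328.2  162.5 2704. ] (300, 132, 57, 61) [ 0.4406 -0.0735] toolshift [0.06 0.47 0.  ]
green [  95.5  186.9 3539. ] (57, 158, 78, 60) [ 0.466 -0.296] toolshift [ -2.37 -21.79  -0.03]
green [394.6 351.4 379. ] (386, 340, 19, 24) [0.6623 0.0047] toolshift [-22.14   8.18   0.33]
grey [ 222.4  153.3 3051. ] (190, 124, 65, 61) [ 0.4324 -0.1726] toolshift [ 0.93 -9.44 -0.04]
grey [ 220.6  275.5 2371. ] (188, 237, 67, 83) [ 0.5635 -0.1857] toolshift [-12.17 -10.81   0.14]
grey [ 344.4  271.8 2479. ] (320, 242, 51, 60) [ 0.5588 -0.0552] toolshift [-11.76   2.24   0.17]
grey [438.5 289.  928. ] (418, 257, 42, 63) [0.5791 0.046 ] toolshift [-13.84  12.35   0.23]
grey [  95.2  290.4 3064. ] (60, 260, 71, 62) [ 0.5813 -0.3191] toolshift [-13.88 -24.16   0.12]
grey [232.9 357.8 780. ] (220, 331, 26, 52) [ 0.6718 -0.1808] toolshift [-23.   -10.38   0.29]
```

View pics/w1.png

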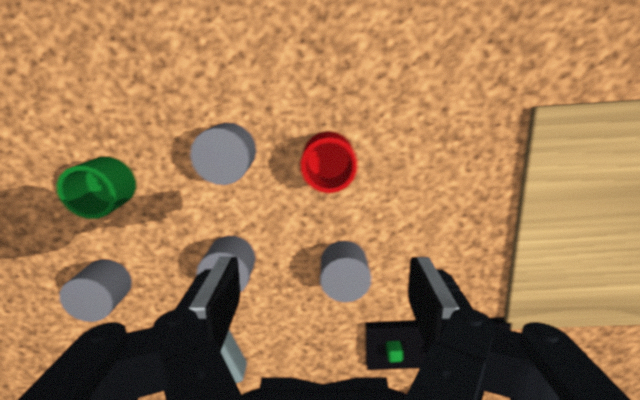

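```bash
cat >> h.py <<'E'
def corr(yaw=180.):
    "rotvec in tool axes to bring tool straight down, tool x at world yaw"
    T,s=pose(); a=np.radians(yaw); x=np.array([np.cos(a),np.sin(a),0]); z=np.array([0,0,-1]); D=np.column_stack([x,np.cross(z,x),z])
    return np.round(R.from_matrix(T[:3,:3].T@D).as_rotvec(),4)
def go(p,yaw=180.):
    T,s=pose(); print("pos",T[:3,3],"shift cm",todelta(T,p),"rot",corr(yaw),"w",round(s["grip_width"],4),"t",s["clock"])
E
python3 -c "
from h import *
go([.4404,-.0735,.012])"
```

```text
pos [ 0.4448 -0.0848  0.2065] shift cm [ 0.77  1.19 19.43] rot [-0.0035  0.017  -0.0007] w 0.0726 t 1.8
```

Emit:
servo_tool --pt "0.4 0.6 2 -0.002 0.01 0" --pt "0.3 0.4 2.5 -0.001 0.005 0" --pt "0.1 0.2 2.5 0 0.002 0" --pt "0 0 0 0 0 0" --pt "0 0 0 0 0 0"

```text
clock: 2.3
eef_pos: [0.4395, -0.0773, 0.1357]
eef_rot: [0.001, 0.005, 1.0, -0.001]
ft_force: [0.1, 0.7, 0.9]
grip_width: 0.0728
```

```bash
python3 -c "
from h import *
look('w2',['red'])
go([.4404,-.0735,.012])"
```

```text
TCP [ 0.4395 -0.0773  0.1357] yaw 179.39369772235364 w 0.0728474713500096 t 2.3
red [ 331.2  188.8 4396. ] (296, 150, 72, 78) [ 0.4405 -0.0719] toolshift [-0.1   0.54 -0.  ]
pos [ 0.4392 -0.0772  0.1357] shift cm [-0.09  0.39 12.37] rot [-0.0015  0.0019 -0.0105] w 0.0723 t 2.35
```

View pics/w2.png

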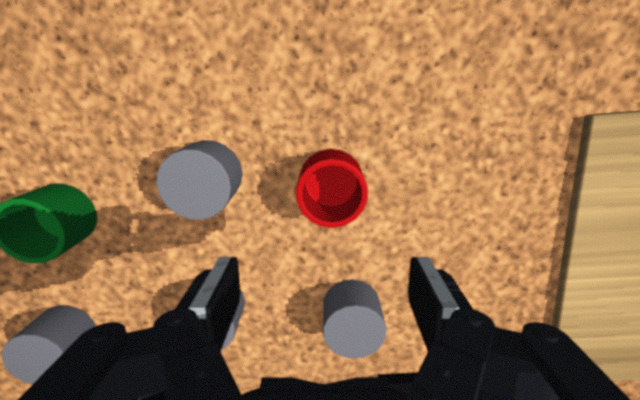

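Emit:
servo_tool --pt "-0.1 0.4 3 -0.001 0.002 -0.01" --pt "0 0.1 3 0 0 0" --pt "0 0 3 0 0 0" --pt "0 0 2 0 0 0" --pt "0 0 1 0 0 0"

```text
clock: 2.85
eef_pos: [0.4522, -0.0748, 0.0226]
eef_rot: [0.011, -0.001, 1.0, -0.004]
ft_force: [-0.1, 0.3, -0.1]
grip_width: 0.0723
```

Emit:
servo_tool --pt "0 0 0.2 0 0 0" --pt "0 0 0 0 0 0" --pt "0 0 0 0 0 0" --pt "0 0 0 0 0 0" --pt "0 0 0 0 0 0" --fingers 0

```text
clock: 3.35
eef_pos: [0.456, -0.0757, 0.0246]
eef_rot: [0.014, -0.001, 1.0, -0.005]
ft_force: [0.4, 0.4, -0.2]
grip_width: 0.0485
```

```bash
python3 -c "
from h import *
go([.4404,-.0735,.012])
look('w3',['red'],.04)"
```

```text
pos [ 0.456  -0.0757  0.0246] shift cm [1.59 0.23 1.22] rot [-0.0094  0.0279  0.0024] w 0.0485 t 3.35
TCP [ 0.456  -0.0757  0.0246] yaw -179.8552220692179 w 0.048535314006152026 t 3.35
red [  324.8   240.3 14369. ] (260, 167, 131, 143) [ 0.4364 -0.0753] toolshift [ 1.96  0.05 -0.06]
```

View pics/w3.png

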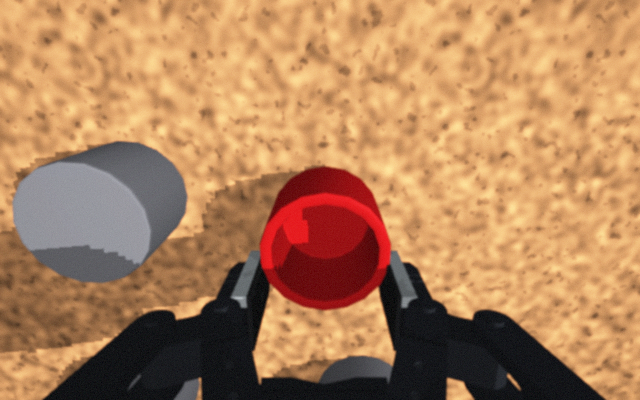

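Emit:
servo_tool --pt "0 0 0 0 0 0" --pt "0 0 0 0 0 0" --pt "0.4 0.1 0 -0.003 0.01 0" --pt "0.4 0 0 -0.003 0.01 0" --pt "0.4 0 0.2 -0.003 0.008 0" --fingers 0.85

```text
clock: 3.9
eef_pos: [0.4443, -0.075, 0.0233]
eef_rot: [0.0, -0.001, 1.0, -0.0]
ft_force: [0.3, 0.6, -1.2]
grip_width: 0.0726
```

```bash
python3 -c "
from h import *
go([.4400,-.0735,.014])"
```

```text
pos [ 0.4443 -0.075   0.0233] shift cm [0.43 0.15 0.93] rot [-0.0006  0.0002  0.0025] w 0.0726 t 3.9
```

Emit:
servo_tool --pt "0.2 0.1 0.4 0 0 0" --pt "0.2 0 0.4 0 0 0" --pt "0 0 0.1 0 0 0" --pt "0 0 0 0 0 0" --pt "0 0 0 0 0 0"

```text
clock: 4.4
eef_pos: [0.4382, -0.0736, 0.0125]
eef_rot: [-0.001, -0.001, 1.0, 0.0]
ft_force: [-0.3, 0.4, -0.8]
grip_width: 0.0726
```

```bash
python3 -c "
from h import *
go([.4400,-.0735,.014])
look('w4',['red'],.02)"
```

```text
pos [ 0.4382 -0.0736  0.0125] shift cm [-0.18  0.01 -0.15] rot [ 0.0004 -0.0028  0.0022] w 0.0726 t 4.4
TCP [ 0.4382 -0.0736  0.0125] yaw -179.87617350452817 w 0.0726348470567299 t 4.4
red [  319.7   287.4 15576. ] (253, 210, 133, 151) [ 0.4456 -0.0754] toolshift [-0.74 -0.18 -0.  ]
```

View pics/w4.png

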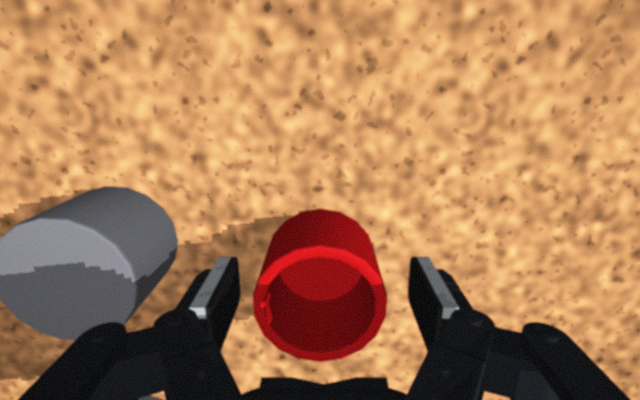

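```bash
python3 -c "
from h import *
f=grab('wrist');T,s=pose()
for v in (247,303,360): print(onplane(f,319.5,v,.04))
for u in (253,386): print(onplane(f,u,303,.04))"
```

```text
[ 0.4164 -0.0753  0.04  ]
[ 0.4397 -0.0754  0.04  ]
[ 0.4662 -0.0754  0.04  ]
[ 0.4398 -0.1004  0.04  ]
[ 0.4396 -0.0503  0.04  ]
```

Emit:
servo_tool --pt "-0.3 -0.1 0 0 -0.002 0" --pt "0 0 0 0 0 0" --pt "0 0 0 0 0 0" --pt "0 0 0 0 0 0" --pt "0 0 0 0 0 0" --fingers 0

```text
clock: 5.0
eef_pos: [0.4429, -0.0751, 0.0134]
eef_rot: [0.001, -0.001, 1.0, -0.0]
ft_force: [0.3, -0.7, -0.5]
grip_width: 0.0509
```

```bash
python3 -c "
from h import *
go([.4400,-.0735,.014])
"
```

```text
pos [ 0.4429 -0.0751  0.0134] shift cm [ 0.29  0.16 -0.06] rot [-0.0004  0.0016  0.0021] w 0.0509 t 5.0
```

Emit:
servo_tool --pt "0 0 -2 0 0 0" --pt "0 0 -3 0 0 0" --pt "-0.3 4 -1 0 0 0" --pt "-0.3 4 0 0 0 0" --pt "-0.3 4 0 0 0 0"

```text
clock: 5.5
eef_pos: [0.4526, 0.0443, 0.0754]
eef_rot: [0.001, 0.005, 1.0, -0.0]
ft_force: [0.5, -0.5, -0.5]
grip_width: 0.0506
```

Emit:
servo_tool --pt "-0.3 4 0 0 0 0" --pt "-0.3 4 0 0 0 0" --pt "-0.3 4 0 0 0 0" --pt "-0.3 4 0 0 0 0" --pt "-0.3 4 0 0 0 0"

```text
clock: 6.0
eef_pos: [0.4688, 0.252, 0.0755]
eef_rot: [0.002, 0.005, 1.0, -0.0]
ft_force: [1.0, -0.4, -1.4]
grip_width: 0.0506
```

```bash
python3 -c "
from h import *
go([.47,.31,.06])
"
```

```text
pos [0.4688 0.252  0.0755] shift cm [-0.05  5.8   1.55] rot [-0.0009  0.0034 -0.0102] w 0.0506 t 6.0
```

Emit:
servo_tool --pt "0 2.5 0.5 0 0.002 -0.005" --pt "0 2 0.5 0 0.001 -0.005" --pt "0 0.8 0.5 0 0 0" --pt "0 0 0 0 0 0" --pt "0 0 0 0 0 0"

```text
clock: 6.5
eef_pos: [0.4686, 0.3117, 0.0591]
eef_rot: [0.0, -0.004, 1.0, -0.0]
ft_force: [-0.1, 0.4, -0.3]
grip_width: 0.0507
```

```bash
python3 -c "
from h import *
go([.47,.31,.0245])
look('w5',[])"
```

```text
pos [0.4686 0.3117 0.0591] shift cm [-0.14 -0.17  3.46] rot [-0.0007  0.0008  0.0075] w 0.0507 t 6.5
TCP [0.4686 0.3117 0.0591] yaw -179.57282343965005 w 0.050734549435308696 t 6.5
```

View pics/w5.png

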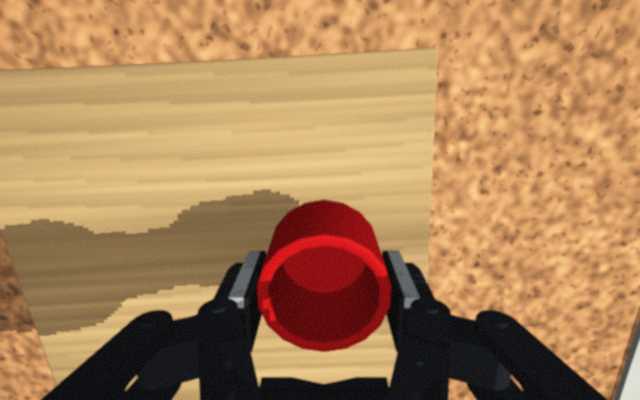

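Emit:
servo_tool --pt "0 0 1 0 0 0" --pt "0 0 1 0 0 0" --pt "0 0 0.7 0 0 0" --pt "0 0 0.4 0 0 0" --pt "0 0 0.1 0 0 0"

```text
clock: 7.05
eef_pos: [0.4683, 0.3076, 0.0242]
eef_rot: [-0.0, -0.001, 1.0, -0.001]
ft_force: [0.1, 0.4, 0.1]
grip_width: 0.0508
```

```bash
python3 -c "
from h import *
go([.47,.31,.0240]); print(pose()[1]['ft_force'])"
```

```text
pos [0.4683 0.3076 0.0242] shift cm [-0.17  0.24  0.02] rot [-0.0021 -0.0006  0.002 ] w 0.0508 t 7.05
[0.0848 0.3845 0.093 ]
```

Emit:
servo_tool --pt "0 0 0 0 0 0" --pt "0 0 0 0 0 0" --pt "0 0 0 0 0 0" --pt "0 0 -2 0 0 0" --pt "0 0 -4 0 0 0" --fingers 0.85

```text
clock: 7.55
eef_pos: [0.4643, 0.3056, 0.0806]
eef_rot: [-0.005, -0.001, 1.0, -0.004]
ft_force: [1.4, -0.0, -0.4]
grip_width: 0.0727
```

Emit:
servo_tool --pt "0 -3 -4 0 0 0" --pt "0 -5 -2 0 0 0" --pt "0 -5 0 0 0 0" --pt "0 -5 0 0 0 0" --pt "0 -5 0 0 0 0"

```text
clock: 8.05
eef_pos: [0.475, 0.0808, 0.1533]
eef_rot: [0.007, -0.008, 1.0, -0.0]
ft_force: [1.0, -0.4, 0.3]
grip_width: 0.0731
```

```bash
python3 -c "
from h import *
f=grab('top');save(f,'t1')
for c in ['red','green','grey']:
    for b in blobs(f,c,70):
        p=onplane(f,b[0],b[1],.02)
        if p[0]<.75 and abs(p[1])<.45: print(c,b,p[:2])
go([.465,-.2935,.14]);"
```

```text
red (288.04347826086956, 169.38888888888886, 85, (284, 165, 9, 10)) [0.6616 0.0564]
green (312.662100456621, 168.5388127853881, 87, (308, 164, 10, 10)) [0.6642 0.0053]
green (460.25350014894246, 268.1149836163241, 587, (446, 256, 29, 25)) [ 0.4649 -0.2946]
grey (422.0169434090139, 163.2068225460296, 1152, (397, 142, 52, 44)) [ 0.6792 -0.222 ]
grey (469.97057057057054, 211.40570570570569, 583, (456, 199, 29, 25)) [ 0.5797 -0.3184]
grey (162.29401940001284, 304.21376415922566, 28970, (66, 205, 192, 195)) [0.3826 0.3004]
grey (341.65577557755773, 220.53630363036302, 530, (329, 208, 26, 26)) [ 0.5569 -0.0559]
grey (402.25655976676387, 224.19760285066405, 539, (389, 212, 27, 25)) [ 0.5514 -0.179 ]
grey (254.41683638832313, 262.65173116089613, 888, (247, 228, 19, 71)) [0.469  0.1183]
grey (288.30423280423275, 260.5, 138, (278, 257, 22, 8)) [0.4746 0.0503]
grey (399.31846565566457, 284.83021112102284, 586, (386, 272, 28, 27)) [ 0.4304 -0.1718]
pos [0.4751 0.074  0.1532] shift cm [  1.32 -36.73   1.55] rot [-0.0068  0.0129  0.0079] w 0.0723 t 8.1
```

View pics/t1.png

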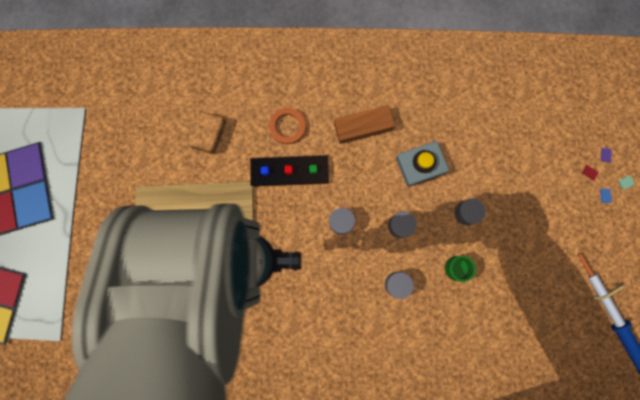

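Emit:
servo_tool --pt "0.2 -4 0 -0.003 0.006 0.004" --pt "0.2 -4 0 -0.003 0.006 0.004" --pt "0.2 -4 0 0 0 0" --pt "0.2 -4 0 0 0 0" --pt "0.2 -4 0 0 0 0"

```text
clock: 8.6
eef_pos: [0.4671, -0.1326, 0.1574]
eef_rot: [0.005, -0.001, 1.0, -0.001]
ft_force: [1.2, 0.3, 0.3]
grip_width: 0.0728
```

Emit:
servo_tool --pt "0 -4 0.5 0 0 0" --pt "0 -4 0.5 0 0 0" --pt "0 -3 0.5 0 0 0" --pt "0 -2 0 0 0 0" --pt "0 0 0 0 0 0"

```text
clock: 9.1
eef_pos: [0.469, -0.2743, 0.1458]
eef_rot: [0.009, 0.002, 1.0, -0.004]
ft_force: [0.1, -0.3, -0.6]
grip_width: 0.0728
```

```bash
python3 -c "
from h import *
look('w6',['green'])
go([.466,-.2945,.014])"
```

```text
TCP [ 0.469  -0.2743  0.1458] yaw 179.75131534178254 w 0.07281946682691735 t 9.1
green [ 301.8  178.5 4065. ] (267, 141, 69, 75) [ 0.4666 -0.2924] toolshift [ 0.23 -1.81  0.01]
green [623.  377.4 664. ] (607, 364, 33, 28) [0.6612 0.0037] toolshift [-19.1   27.88   0.14]
pos [ 0.4686 -0.2728  0.1455] shift cm [ 0.48 -2.09 13.16] rot [-0.0058  0.017  -0.0034] w 0.0729 t 9.15
```

View pics/w6.png

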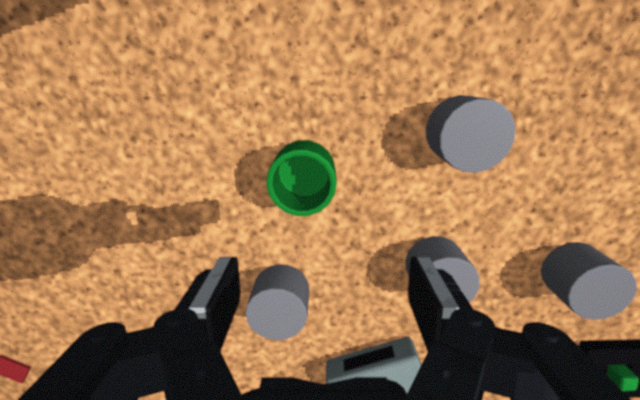

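Emit:
servo_tool --pt "0.2 -1 1 -0.003 0.01 -0.002" --pt "0.1 -0.9 2 -0.003 0.006 -0.002" --pt "0 0 2 0 0 0" --pt "0 0 2 0 0 0" --pt "0 0 0.5 0 0 0"

```text
clock: 9.65
eef_pos: [0.467, -0.2898, 0.0685]
eef_rot: [0.001, -0.004, 1.0, -0.0]
ft_force: [-0.4, -0.3, 0.7]
grip_width: 0.0729
```

```bash
python3 -c "
from h import *
go([.4665,-.293,.0134])"
```

```text
pos [ 0.467  -0.2898  0.0685] shift cm [ 0.06 -0.31  5.51] rot [-0.0005  0.0014  0.0071] w 0.0729 t 9.65
```

Emit:
servo_tool --pt "0.1 -0.3 1 0 0 0.005" --pt "0 0 1.5 0 0 0" --pt "0 0 1.5 0 0 0" --pt "0 0 1 0 0 0" --pt "0 0 0.2 0 0 0"

```text
clock: 10.15
eef_pos: [0.4671, -0.292, 0.0147]
eef_rot: [0.001, -0.003, 1.0, -0.001]
ft_force: [0.9, -0.1, -0.8]
grip_width: 0.0726
```

```bash
cat >> h.py <<'E'
def rim(f,col,z):
    "bottom half of blob = near rim; centre from widest row & lower edge, via rays"
    m=mask(f,col); n,l,st,c=cv2.connectedComponentsWithStats(m); i=1+np.argmax(st[1:,4]); m=l==i
    x,y,w,h=st[i,:4]; u=x+w/2; p=onplane(f,u,y+h,z)
    w=[]
    rows=[(np.where(m[r])[0].max()-np.where(m[r])[0].min(),r) for r in range(y,y+h)]
    mx=max(rows)[0]; r=np.mean([b for a,b in rows if a>=mx-1])
    print("rim from lower edge (x+26mm toward base):",p[0]-.026,"widest row",r,onplane(f,u,r,z)[:2], "width mm",1000*np.linalg.norm(onplane(f,x,r,z)-onplane(f,x+mx+1,r,z)))
E
python3 -c "
from h import *
go([.4665,-.293,.0134])
f,T=look('w7',['green'])
rim(f,'green',.04)"
```

```text
pos [ 0.4671 -0.292   0.0147] shift cm [ 0.06 -0.1   0.13] rot [-0.0017  0.0021  0.0053] w 0.0726 t 10.15
TCP [ 0.4671 -0.292   0.0147] yaw -179.69591640709362 w 0.07259952558603623 t 10.15
green [  324.5   272.9 15167. ] (259, 197, 132, 148) [ 0.4686 -0.2918] toolshift [-0.16  0.02  0.  ]
rim from lower edge (x+26mm toward base): 0.4634992470617175 widest row 286.5 [ 0.4626 -0.2916] width mm 49.8968298622142
```

View pics/w7.png

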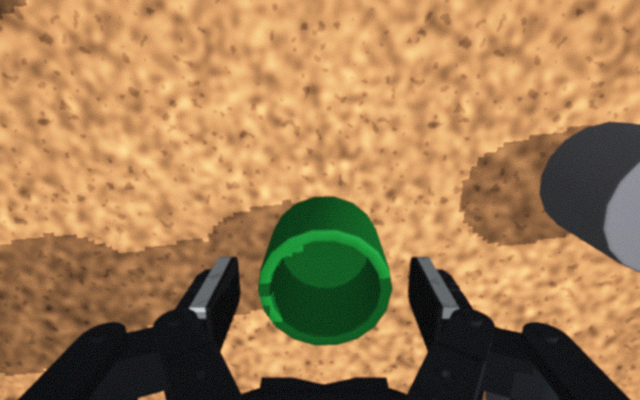

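Emit:
servo_tool --pt "0.3 0 0.1 0 0 0.004" --pt "0 0 0 0 0 0" --pt "0 0 0 0 0 0" --pt "0 0 0 0 0 0" --pt "0 0 0 0 0 0" --fingers 0

```text
clock: 10.7
eef_pos: [0.4657, -0.2936, 0.0166]
eef_rot: [0.003, -0.0, 1.0, -0.003]
ft_force: [-0.3, 0.3, -1.0]
grip_width: 0.0512
```

```bash
python3 -c "
from h import *
go([.4665,-.293,.0134])"
```

```text
pos [ 0.4657 -0.2936  0.0166] shift cm [-0.08  0.06  0.32] rot [-0.005   0.0059  0.001 ] w 0.0512 t 10.7
```

Emit:
servo_tool --pt "0 0 -2 0 0.003 0" --pt "0 0 -3 0 0.003 0" --pt "0 4 -1 0 0 0" --pt "0 4 0 0 0 0" --pt "0 4 0 0 0 0"

```text
clock: 11.2
eef_pos: [0.4682, -0.1758, 0.0794]
eef_rot: [0.002, 0.004, 1.0, -0.004]
ft_force: [0.4, 1.0, -0.3]
grip_width: 0.0509
```

Emit:
servo_tool --pt "0 4 -1 0 0 0" --pt "0 4 -1 0 0 0" --pt "0 4 0 0 0 0" --pt "0 4 0 0 0 0" --pt "0 4 0 0 0 0"

```text
clock: 11.7
eef_pos: [0.4697, 0.0318, 0.1001]
eef_rot: [0.005, 0.005, 1.0, -0.004]
ft_force: [0.6, 0.4, -0.1]
grip_width: 0.0509
```

Emit:
servo_tool --pt "0 4 0 0 0 0" --pt "0 4 0 0 0 0" --pt "0 4 0 0 0 0" --pt "0 3 0 0 0 0" --pt "0 0 0 0 0 0"

```text
clock: 12.2
eef_pos: [0.4707, 0.1924, 0.1002]
eef_rot: [0.007, 0.002, 1.0, -0.003]
ft_force: [-0.0, 0.1, 0.5]
grip_width: 0.0511
```

```bash
python3 -c "
from h import *
go([.47,.19,.05])
f,T=look('w8',['green'])
"
```

```text
pos [0.4707 0.1924 0.1002] shift cm [ 0.13 -0.21  5.02] rot [-0.006   0.0134 -0.0041] w 0.0511 t 12.2
TCP [0.4707 0.1924 0.1002] yaw 179.77005432257164 w 0.05111927099976507 t 12.2
green [  323.7   278.9 15265. ] (257, 203, 134, 148) [0.5293 0.1917] toolshift [-5.86 -0.05  0.08]
```

View pics/w8.png

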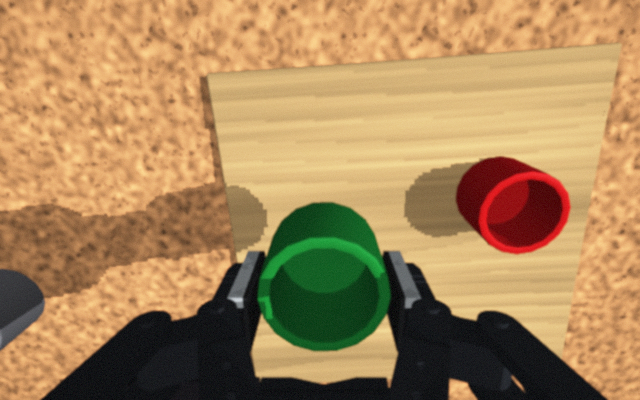

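Emit:
servo_tool --pt "0.1 0 1 -0.003 0.006 -0.002" --pt "0 0 2 -0.003 0.006 -0.002" --pt "0 0 2 0 0 0" --pt "0 0 1 0 0 0" --pt "0 0 0.5 0 0 0"

```text
clock: 12.75
eef_pos: [0.4699, 0.1861, 0.0321]
eef_rot: [0.0, 0.003, 1.0, -0.001]
ft_force: [1.4, 0.5, -1.3]
grip_width: 0.0516
```

```bash
python3 -c "
from h import *
go([.47,.19,.0270])"
```

```text
pos [0.4699 0.1861 0.0321] shift cm [-0.    0.39  0.51] rot [-0.0021  0.0005 -0.0066] w 0.0516 t 12.75
```

Emit:
servo_tool --pt "0 0.2 0.3 -0.002 0 0" --pt "0 0.1 0.2 0 0 0" --pt "0 0 0 0 0 0" --pt "0 0 0 0 0 0" --pt "0 0 0 0 0 0"

```text
clock: 13.25
eef_pos: [0.4708, 0.1881, 0.0274]
eef_rot: [0.001, 0.004, 1.0, 0.0]
ft_force: [0.7, 0.0, -1.4]
grip_width: 0.051
```

```bash
python3 -c "
from h import *
go([.47,.19,.0266])"
```

```text
pos [0.4708 0.1881 0.0274] shift cm [0.08 0.19 0.08] rot [ 0.0002  0.0013 -0.0089] w 0.051 t 13.25
```

Emit:
servo_tool --pt "0 0 0.05 0 0 0" --pt "0 0 0 0 0 0" --pt "0 0 0 0 0 0" --pt "0 0 -2 0 0 0" --pt "0 0 -4 0 0 0" --fingers 0.85

```text
clock: 13.75
eef_pos: [0.4666, 0.1873, 0.0843]
eef_rot: [-0.004, 0.004, 1.0, -0.001]
ft_force: [-0.2, 0.2, -0.1]
grip_width: 0.0725
```

Emit:
servo_tool --pt "0 0 -3 0 0 0.01" --pt "-2 -2 -1 0 0 0.01" --pt "-4 -4 0 0 0 0.01" --pt "-4 -4 0 0 0 0.01" --pt "-4 -4 0 0 0 0.01" --fingers 0.45

```text
clock: 14.25
eef_pos: [0.5926, 0.0585, 0.1323]
eef_rot: [0.001, 0.024, 1.0, 0.001]
ft_force: [0.8, 0.6, -1.1]
grip_width: 0.0381
```

```bash
python3 -c "
from h import *
go([.6655,.0075,.1],-177.2)"
```

```text
pos [0.5926 0.0585 0.1323] shift cm [-7.52 -4.74  3.24] rot [ 0.0016  0.0027 -0.0977] w 0.0381 t 14.25
```

Emit:
servo_tool --pt "-2.5 -1.5 0 0 0 -0.03" --pt "-2.5 -1.5 0.5 0 0 -0.03" --pt "-1.7 -0.8 0.5 0 0 -0.03" --pt "0 0 0 0 0 0" --pt "0 0 0 0 0 0"

```text
clock: 14.75
eef_pos: [0.6665, 0.0106, 0.1229]
eef_rot: [0.004, -0.018, 1.0, -0.0]
ft_force: [0.6, 0.3, -0.0]
grip_width: 0.0388
```

```bash
python3 -c "
from h import *
go([.6655,.0075,.1],-177.2)
look('w9',['green','red','blue'],.019,60)"
```

```text
pos [0.6665 0.0106 0.1229] shift cm [ 0.13 -0.31  2.29] rot [-0.0002  0.0078 -0.013 ] w 0.0388 t 14.75
TCP [0.6665 0.0106 0.1229] yaw -177.94538613760835 w 0.03884293896964572 t 14.75
green [317.6 188.1 675. ] (305, 174, 26, 29) [0.664 0.006] toolshift [ 0.27 -0.46 -0.  ]
red [388.3 187.5 689. ] (375, 174, 28, 28) [0.6616 0.0571] toolshift [ 0.32  4.66 -0.  ]
blue [456.  186.2 788. ] (441, 172, 31, 30) [0.6589 0.1056] toolshift [ 0.41  9.52 -0.  ]
```

View pics/w9.png

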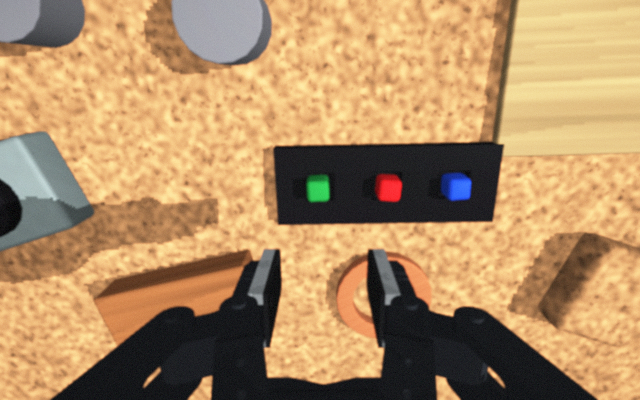

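Emit:
servo_tool --pt "0.2 -0.4 1.5 0 0.004 -0.006" --pt "0.1 -0.1 2 0 0.004 -0.005" --pt "0 0 2 0 0 0" --pt "0 0 2 0 0 0" --pt "0 0 0.5 0 0 0"

```text
clock: 15.3
eef_pos: [0.6587, 0.0084, 0.0397]
eef_rot: [-0.001, -0.026, 1.0, -0.0]
ft_force: [-0.6, -1.0, -0.3]
grip_width: 0.0381
```

```bash
python3 -c "
from h import *
go([.664,.006,.015],-177.2)
f,T=look('w10',['green'],.019,60)
print(onplane(f,*blobs(f,'green',60)[0][:2],.026))"
```

```text
pos [0.6587 0.0084 0.0397] shift cm [-0.52 -0.26  2.46] rot [-0.0002 -0.0019  0.0033] w 0.0381 t 15.3
TCP [0.6587 0.0084 0.0397] yaw -177.01374115314556 w 0.03812079458523585 t 15.3
green [ 318.9  251.7 1397. ] (302, 230, 35, 44) [0.6635 0.006 ] toolshift [-0.46 -0.26 -0.  ]
[0.6599 0.0059 0.026 ]
```

View pics/w10.png

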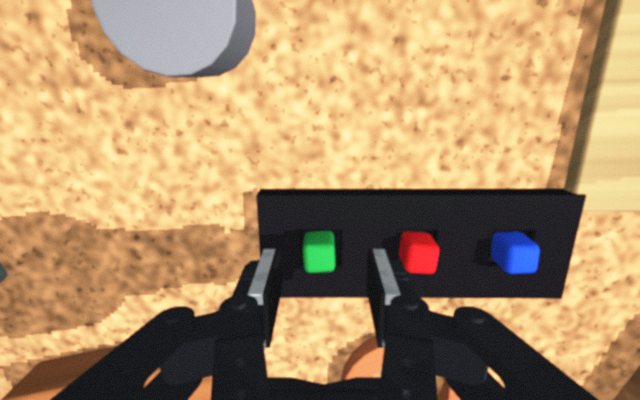

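Emit:
servo_tool --pt "-0.3 -0.2 0.2 0 0 0" --pt "-0.2 -0.1 0.5 0 0 0" --pt "0 0 0.8 0 0 0" --pt "0 0 0.7 0 0 0" --pt "0 0 0.2 0 0 0"

```text
clock: 15.85
eef_pos: [0.6661, 0.0058, 0.0171]
eef_rot: [0.001, -0.027, 1.0, -0.0]
ft_force: [-0.7, 0.5, 0.2]
grip_width: 0.0383
```

```bash
python3 -c "
from h import *
go([.6635,.006,.015],-177.2)"
```

```text
pos [0.6661 0.0058 0.0171] shift cm [0.26 0.04 0.21] rot [-0.0009  0.003   0.0042] w 0.0383 t 15.85
```

Emit:
servo_tool --pt "0.2 0 0.1 0 0.002 0" --pt "0.05 0 0.05 0 0 0" --pt "0 0 0 0 0 0" --pt "0 0 0 0 0 0" --pt "0 0 0 0 0 0" --fingers 0 --force 30

```text
clock: 16.35
eef_pos: [0.6639, 0.0055, 0.016]
eef_rot: [0.001, -0.026, 1.0, -0.0]
ft_force: [-0.7, -0.1, -0.1]
grip_width: 0.0151
```

```bash
python3 -c "
from h import *
go([.6635,.006,.015],-177.2)
f,T=look('w11',['green'],.026,60)"
```

```text
pos [0.6639 0.0055 0.016 ] shift cm [0.03 0.05 0.1 ] rot [-0.001   0.0018  0.0041] w 0.0151 t 16.35
TCP [0.6639 0.0055 0.016 ] yaw -176.9631468256477 w 0.01506205766813199 t 16.35
green [ 323.8  267.3 1810. ] (305, 242, 38, 51) [0.6599 0.0052] toolshift [ 0.39 -0.01 -0.  ]
```

View pics/w11.png

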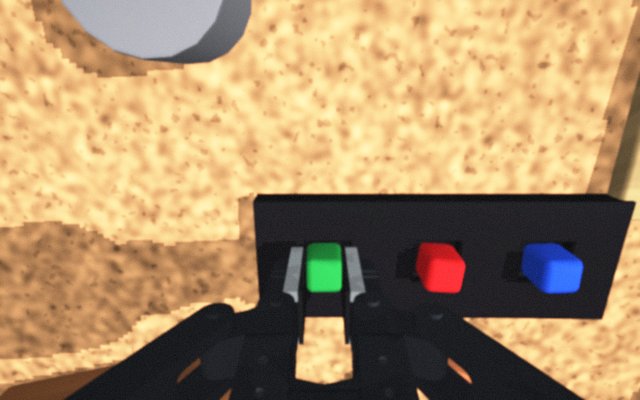

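Emit:
servo_tool --pt "0 0 -2 0 0 0" --pt "0 0 -3 0 0 0" --pt "2 2 -3 0 0 0.02" --pt "4 4 -1 0 0 0.02" --pt "4 4 0 0 0 0.01"

```text
clock: 16.9
eef_pos: [0.5712, 0.0958, 0.1079]
eef_rot: [0.005, 0.004, 1.0, -0.0]
ft_force: [0.8, 0.7, -0.5]
grip_width: 0.0148
```

Emit:
servo_tool --pt "4 4 0 0 0 0" --pt "3 3 0 0 0 0" --pt "1 1 0 0 0 0" --pt "0 0 0 0 0 0" --pt "0 0 0 0 0 0"

```text
clock: 17.4
eef_pos: [0.4891, 0.1774, 0.1087]
eef_rot: [0.006, 0.001, 1.0, 0.0]
ft_force: [0.8, 0.2, -0.1]
grip_width: 0.0151
```

```bash
python3 -c "
from h import *
go([.469,.188,.065])
f,T=look('w12',['green','red'],.03,100)"
```

```text
pos [0.4891 0.1774 0.1087] shift cm [2.07 1.06 4.35] rot [ 0.0003  0.0113 -0.002 ] w 0.0151 t 17.4
TCP [0.4891 0.1774 0.1087] yaw 179.8835897932922 w 0.015082168936611127 t 17.4
green [ 341.2  180.8 6084. ] (299, 135, 86, 91) [0.4738 0.1886] toolshift [ 1.54  1.12 -0.02]
green [ 324.   267.7 1654. ] (306, 244, 37, 48) [0.5376 0.1774] toolshift [-4.84  0.01  0.05]
red [ 534.2  171.7 8096. ] (476, 127, 117, 93) [0.468 0.311] toolshift [ 2.14 13.36 -0.02]
```

View pics/w12.png

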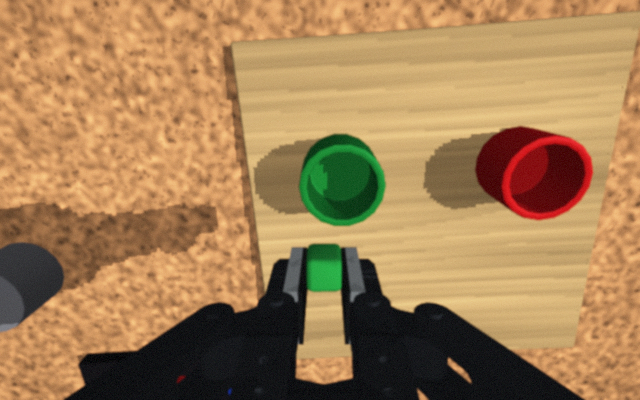

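```bash
python3 -c "
from h import *
f=grab('wrist');T,s=pose()
print(onplane(f,342,226,.05), onplane(f,342,145,.05))
print(onplane(f,342,217,.05), onplane(f,342,151,.05))
"
```

```text
[0.4971 0.1883 0.05  ] [0.4469 0.1876 0.05  ]
[0.4911 0.1882 0.05  ] [0.4504 0.1876 0.05  ]
```

Emit:
servo_tool --pt "1 0.6 0.5 0 0.006 0" --pt "0.7 0.4 1 0 0.004 0" --pt "0.1 0.1 1 0 0 0" --pt "0 0 1 0 0 0" --pt "0 0 0.5 0 0 0"

```text
clock: 18.0
eef_pos: [0.4739, 0.1865, 0.0651]
eef_rot: [0.001, 0.004, 1.0, 0.0]
ft_force: [-0.7, 0.4, 0.1]
grip_width: 0.0155
```

```bash
python3 -c "
from h import *
go([.471,.188,.058])
f,T=look('w13',['green'],.03,100)"
```

```text
pos [0.4739 0.1865 0.0651] shift cm [0.29 0.14 0.71] rot [ 0.0002  0.0016 -0.0088] w 0.0155 t 18.0
TCP [0.4739 0.1865 0.0651] yaw 179.49574714726026 w 0.015510718713773625 t 18.0
green [ 326.8  232.6 7920. ] (276, 175, 104, 116) [0.4746 0.1881] toolshift [-0.07  0.16  0.  ]
```

View pics/w13.png

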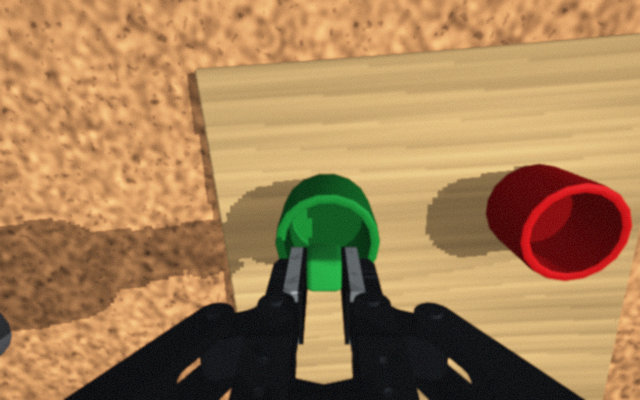

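Emit:
servo_tool --pt "0.3 0.1 0.3 0 0 0" --pt "0.1 0 0.3 0 0 0" --pt "0 0 0 0 0 0" --pt "0 0 0 0 0 0" --pt "0 0 0 0 0 0"

```text
clock: 18.55
eef_pos: [0.4695, 0.1874, 0.0578]
eef_rot: [0.0, 0.005, 1.0, -0.0]
ft_force: [1.0, -0.4, 0.2]
grip_width: 0.0151
```

```bash
python3 -c "
from h import *
go([.471,.188,.058])"
```

```text
pos [0.4695 0.1874 0.0578] shift cm [-0.15  0.06 -0.02] rot [-0.0002  0.0006 -0.0091] w 0.0151 t 18.55
```

Now release, rise, look.

Emit:
servo_tool --pt "0 0 0 0 0 0" --pt "0 0 0 0 0 0" --pt "0 0 0 0 0 0" --pt "0 0 -2 0 0 0" --pt "-1 0 -3 0 0 0" --fingers 0.45

```text
clock: 19.05
eef_pos: [0.475, 0.1863, 0.1054]
eef_rot: [-0.004, 0.004, 1.0, -0.001]
ft_force: [0.8, 0.2, -0.2]
grip_width: 0.0388
```

Emit:
servo_tool --pt "-3 0 -2 0 0 0" --pt "-4 -2 0 0 0 0" --pt "-3 -3 0 0 0 0" --pt "0 0 0 0 0 0" --pt "0 0 0 0 0 0"

```text
clock: 19.55
eef_pos: [0.5826, 0.135, 0.1313]
eef_rot: [0.001, 0.003, 1.0, -0.0]
ft_force: [-0.5, 0.3, 0.5]
grip_width: 0.0385
```

```bash
python3 -c "
from h import *
go([.6615,.0571,.1],-177.2)
f,T=look('w14',['green'],.03,60)"
```

```text
pos [0.5826 0.135  0.1313] shift cm [-7.93 -7.74  3.16] rot [-0.0004  0.0025 -0.0556] w 0.0385 t 19.55
TCP [0.5826 0.135  0.1313] yaw 179.61206499534524 w 0.03845318053276403 t 19.55
green [ 411.6   29.8 5462. ] (365, 0, 97, 67) [0.4759 0.1902] toolshift [10.71  5.44 -0.03]
```

View pics/w14.png

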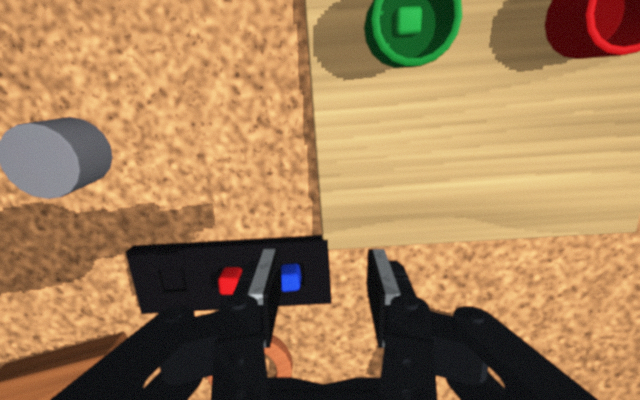

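Green jewel stands in the green pot (410,20). Now the red jewel.

Emit:
servo_tool --pt "-3 -3 0 0 0 -0.02" --pt "-3 -3 0.5 0 0 -0.02" --pt "-2 -1.8 1 0 0 -0.015" --pt "0 0 1 0 0 0" --pt "0 0 0.5 0 0 0"

```text
clock: 20.1
eef_pos: [0.6602, 0.0608, 0.1]
eef_rot: [-0.001, -0.029, 1.0, 0.0]
ft_force: [-0.7, -0.2, 0.1]
grip_width: 0.0381
```

```bash
python3 -c "
from h import *
go([.6615,.0571,.045],-177.2)
f,T=look('w15',['red'],.019,60)"
```

```text
pos [0.6602 0.0608 0.1   ] shift cm [-0.11 -0.38  5.5 ] rot [ 0.0006 -0.0012  0.009 ] w 0.0381 t 20.1
TCP [0.6602 0.0608 0.1   ] yaw -176.6869580395995 w 0.03805604588465119 t 20.1
red [318.8 205.1 763. ] (306, 190, 27, 31) [0.6616 0.0575] toolshift [-0.12 -0.34 -0.  ]
```

Emit:
servo_tool --pt "-0.1 -0.3 1 0 0 0.005" --pt "0 -0.05 2 0 0 0" --pt "0 0 2 0 0 0" --pt "0 0 0.5 0 0 0" --pt "0 0 0 0 0 0"

```text
clock: 20.65
eef_pos: [0.656, 0.062, 0.0423]
eef_rot: [-0.002, -0.029, 1.0, 0.001]
ft_force: [0.7, -0.4, -0.5]
grip_width: 0.0383
```

```bash
python3 -c "
from h import *
go([.6615,.0573,.016],-177.2)
f,T=look('w16',['red'],.019,60)"
```

```text
pos [0.656  0.062  0.0423] shift cm [-0.53 -0.51  2.63] rot [ 0.0012 -0.0045  0.0094] w 0.0383 t 20.65
TCP [0.656  0.062  0.0423] yaw -176.66241729193987 w 0.03832265152455468 t 20.65
red [ 314.2  250.3 1328. ] (297, 229, 35, 43) [0.6614 0.0573] toolshift [-0.51 -0.5  -0.  ]
```

View pics/w16.png

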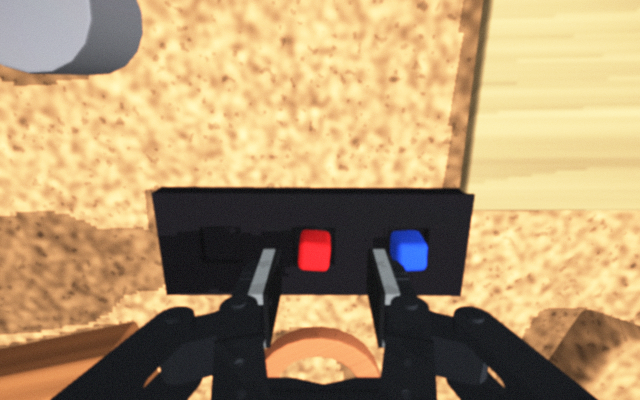

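Emit:
servo_tool --pt "-0.4 -0.4 0 0 -0.003 0.006" --pt "-0.2 -0.2 0.4 0 0 0" --pt "0 0 0.8 0 0 0" --pt "0 0 0.8 0 0 0" --pt "0 0 0.4 0 0 0"

```text
clock: 21.2
eef_pos: [0.6663, 0.0561, 0.0212]
eef_rot: [0.003, -0.026, 1.0, 0.0]
ft_force: [-0.4, -0.4, -0.2]
grip_width: 0.0382
```

```bash
python3 -c "
from h import *
go([.6614,.0573,.016],-177.2)"
```

```text
pos [0.6663 0.0561 0.0212] shift cm [0.49 0.15 0.52] rot [0.0006 0.0065 0.003 ] w 0.0382 t 21.2
```

Emit:
servo_tool --pt "0.3 0.1 0.1 0 0.004 0" --pt "0.1 0 0.2 0 0 0" --pt "0 0 0.1 0 0 0" --pt "0 0 0 0 0 0" --pt "0 0 0 0 0 0"

```text
clock: 21.7
eef_pos: [0.6607, 0.057, 0.0154]
eef_rot: [-0.0, -0.026, 1.0, 0.0]
ft_force: [0.0, 0.6, -0.8]
grip_width: 0.0382
```

```bash
python3 -c "
from h import *
go([.6614,.0573,.016],-177.2)"
```

```text
pos [0.6607 0.057  0.0154] shift cm [-0.07  0.03 -0.06] rot [ 0.0009 -0.0004  0.003 ] w 0.0382 t 21.7
```

Emit:
servo_tool --pt "0 0 0 0 0 0" --pt "0 0 0 0 0 0" --pt "0 0 0 0 0 0" --pt "0 0 0 0 0 0" --pt "0 0 -0.5 0 0 0" --fingers 0

```text
clock: 22.2
eef_pos: [0.6607, 0.057, 0.0207]
eef_rot: [-0.0, -0.026, 1.0, 0.0]
ft_force: [-0.6, 0.4, -0.2]
grip_width: 0.0152
```

Emit:
servo_tool --pt "0 0 -2 0 0 0" --pt "0 0 -3 0 0 0" --pt "2 2 -3 0 0 0.02" --pt "3 4 -0.5 0 0 0.02" --pt "3 4 0 0 0 0.01"

```text
clock: 22.7
eef_pos: [0.5822, 0.1527, 0.111]
eef_rot: [0.003, 0.005, 1.0, 0.001]
ft_force: [0.0, 1.4, -0.1]
grip_width: 0.015
```

Emit:
servo_tool --pt "3 4 0 0 0 0" --pt "3 4 0 0 0 0" --pt "2 3 0 0 0 0" --pt "1 2 0 0 0 0" --pt "0 0 0 0 0 0"

```text
clock: 23.2
eef_pos: [0.4874, 0.2913, 0.1148]
eef_rot: [0.005, 0.002, 1.0, 0.002]
ft_force: [0.3, -0.7, -0.9]
grip_width: 0.0151
```

```bash
python3 -c "
from h import *
go([.468,.309,.06])
f,T=look('w17',['red'],.03,100)"
```

```text
pos [0.4874 0.2913 0.1148] shift cm [2.   1.73 5.47] rot [ 0.0045  0.01   -0.0044] w 0.0151 t 23.2
TCP [0.4874 0.2913 0.1148] yaw 179.74667935724298 w 0.015108630688264105 t 23.2
red [ 348.4  174.3 5805. ] (308, 130, 84, 89) [0.4694 0.308 ] toolshift [ 1.81  1.66 -0.01]
red [ 324.   267.9 1658. ] (306, 244, 37, 48) [0.5394 0.2916] toolshift [-5.2   0.05  0.05]
```

View pics/w17.png

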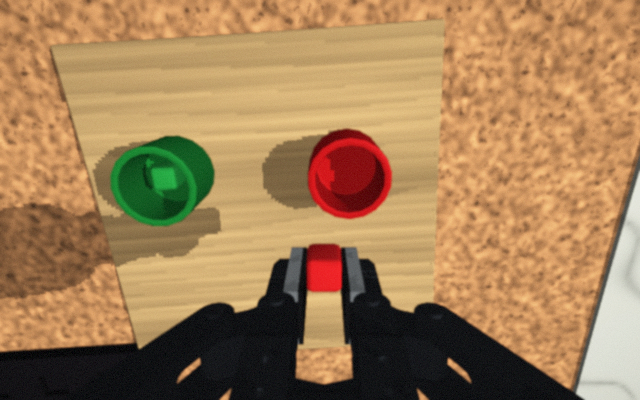

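Emit:
servo_tool --pt "1 0.8 0.5 0.002 0.005 -0.002" --pt "0.8 0.7 1 0.002 0.005 -0.002" --pt "0.2 0.2 1.5 0 0 0" --pt "0 0 1.5 0 0 0" --pt "0 0 0.5 0 0 0"

```text
clock: 23.75
eef_pos: [0.4687, 0.3064, 0.0622]
eef_rot: [0.0, 0.003, 1.0, -0.0]
ft_force: [-0.1, -0.5, -0.7]
grip_width: 0.0149
```

```bash
python3 -c "
from h import *
go([.4675,.308,.058])
f,T=look('w18',['red'],.03,100)"
```

```text
pos [0.4687 0.3064 0.0622] shift cm [0.12 0.15 0.42] rot [-0.0006  0.0007 -0.0063] w 0.0149 t 23.75
TCP [0.4687 0.3064 0.0622] yaw 179.63957533946984 w 0.014931638836197424 t 23.75
red [ 325.5  235.3 7711. ] (274, 178, 105, 116) [0.4696 0.3073] toolshift [-0.1   0.09  0.  ]
```

View pics/w18.png

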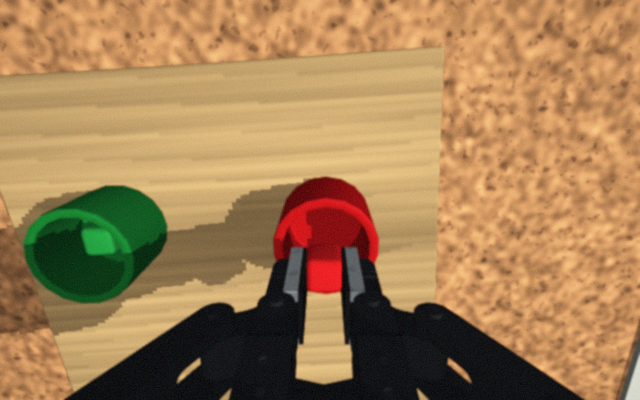

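Emit:
servo_tool --pt "0.1 0.1 0.2 0 0 0" --pt "0 0 0.2 0 0 0" --pt "0 0 0 0 0 0" --pt "0 0 0 0 0 0" --pt "0 0 0 0 0 0"

```text
clock: 24.3
eef_pos: [0.4687, 0.307, 0.0584]
eef_rot: [0.001, 0.004, 1.0, -0.0]
ft_force: [0.8, 0.9, -0.1]
grip_width: 0.0152
```

Emit:
servo_tool --pt "0 0 0 0 0 0" --pt "0 0 0 0 0 0" --pt "0 0 0 0 0 0" --pt "0 0 -2 0 0 0" --pt "0 0 -3 0 0 0" --fingers 0.45

```text
clock: 24.8
eef_pos: [0.4656, 0.3055, 0.1061]
eef_rot: [-0.003, 0.004, 1.0, -0.002]
ft_force: [0.5, -0.4, 0.3]
grip_width: 0.0386
```

Emit:
servo_tool --pt "-2 -2 -2 0 0 0" --pt "-3 -4 0 0 0 0" --pt "-2 -4 0 0 0 0" --pt "0 -4 0 0 0 0" --pt "0 -4 0 0 0 0" --fingers 0.85

```text
clock: 25.3
eef_pos: [0.5425, 0.1258, 0.1335]
eef_rot: [0.004, -0.001, 1.0, 0.001]
ft_force: [0.4, -0.6, 0.3]
grip_width: 0.0731
```

```bash
python3 -c "
from h import *
f,T=look('w19',['grey','red'],.02,300)
f=grab('top')
save(f,'t2')
for c in ['red','green','grey']:
    for b in blobs(f,c,70):
        p=onplane(f,b[0],b[1],.02)
        if p[0]<.75 and abs(p[1])<.45: print(c,b,p[:2])"
```

```text
TCP [0.5425 0.1258 0.1335] yaw -179.8517934349442 w 0.0730733573827748 t 25.3
grey [  79.3  205.5 6069. ] (28, 167, 104, 80) [ 0.5573 -0.0589] toolshift [ -1.44 -18.48  -0.01]
grey [208.5 289.4 913. ] (188, 257, 42, 63) [0.6313 0.0306] toolshift [-8.86 -9.54  0.06]
grey [438.5 288.8 946. ] (418, 257, 41, 63) [0.6303 0.2213] toolshift [-8.81  9.53  0.08]
red [ 597.1   82.7 6926. ] (545, 37, 95, 89) [0.4678 0.3101] toolshift [ 7.42 18.45 -0.04]
green (218.56598153112895, 260.7864164432529, 587, (205, 249, 29, 25)) [0.4712 0.1911]
grey (114.18850099659983, 262.4919128854496, 46494, (0, 117, 238, 283)) [0.4626 0.4066]
grey (421.903541737843, 163.12732035075732, 1135, (397, 142, 51, 44)) [ 0.6793 -0.2218]
grey (469.9105763517528, 211.4040404040404, 591, (456, 199, 29, 25)) [ 0.5797 -0.3183]
grey (341.7786829599456, 220.61133740665306, 516, (330, 208, 25, 26)) [ 0.5568 -0.0562]
grey (264.53811659192826, 213.9880418535127, 133, (255, 211, 20, 7)) [0.5677 0.1016]
grey (402.3320976212542, 224.17886932344763, 567, (389, 212, 28, 25)) [ 0.5514 -0.1791]
grey (399.3514557338087, 284.81699346405225, 586, (386, 272, 28, 27)) [ 0.4305 -0.1719]
```

View pics/w19.png

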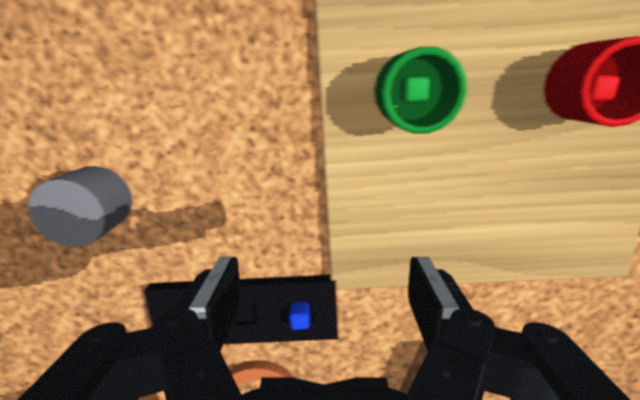

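View pics/t2.png

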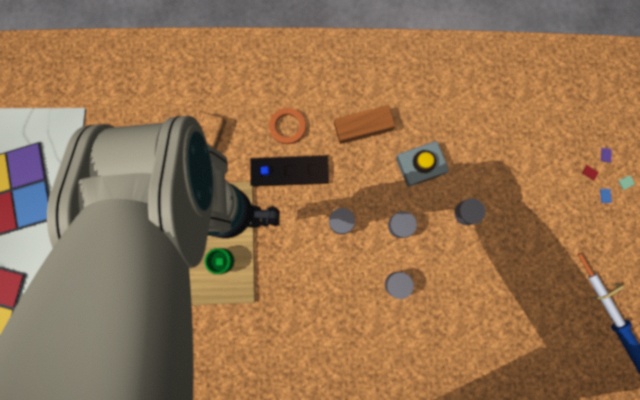

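Emit:
servo_tool --pt "-0.3 -4 0 0 0.004 0" --pt "-0.3 -4 0.5 0 0.004 0" --pt "-0.3 -4 1 0 0 0" --pt "-0.2 -4 1 0 0 0" --pt "0 -1.5 1 0 0 0"

```text
clock: 25.9
eef_pos: [0.5567, -0.0533, 0.1]
eef_rot: [0.004, -0.001, 1.0, 0.001]
ft_force: [-0.4, 0.7, 0.4]
grip_width: 0.0724
```

```bash
python3 -c "
from h import *
go([.557,-.057,.06])
f,T=look('w20',['grey'],.02,300)"
```

```text
pos [ 0.5567 -0.0533  0.1   ] shift cm [-0.   -0.38  4.  ] rot [0.002  0.0074 0.0026] w 0.0724 t 25.9
TCP [ 0.5567 -0.0533  0.1   ] yaw -179.84911086205156 w 0.07240437183569193 t 25.9
grey [ 115.4   15.9 3655. ] (47, 0, 125, 39) [ 0.4465 -0.1693] toolshift [ 11.05 -11.57  -0.1 ]
grey [ 129.3  195.1 7546. ] (75, 151, 110, 91) [ 0.5516 -0.1803] toolshift [  0.54 -12.7   -0.03]
grey [ 321.9  205.4 5888. ] (281, 160, 83, 91) [ 0.5585 -0.0545] toolshift [-0.18 -0.12  0.  ]
grey [208.6 289.3 918. ] (188, 257, 42, 63) [ 0.6231 -0.1359] toolshift [-6.62 -8.28  0.03]
grey [438.6 289.5 936. ] (418, 258, 42, 62) [0.6229 0.0298] toolshift [-6.64  8.3   0.07]
grey [  88.6  330.3 3906. ] (19, 288, 142, 88) [ 0.6578 -0.2275] toolshift [-10.06 -17.45   0.04]
```

View pics/w20.png

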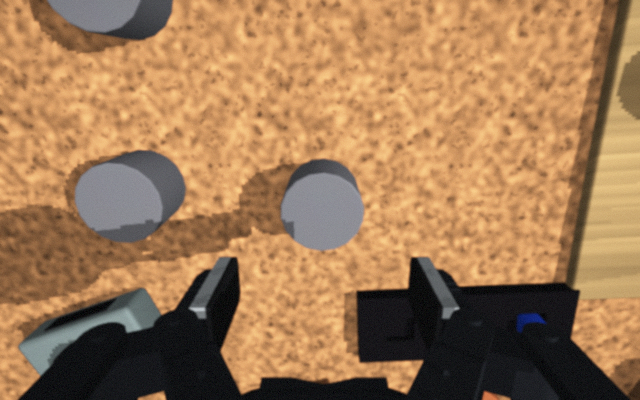

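Emit:
servo_tool --pt "0 -0.1 1 0.001 0.004 0.001" --pt "0 0 1.8 0 0 0" --pt "0 0 1.8 0 0 0" --pt "0 0 1 0 0 0" --pt "0 0 0.2 0 0 0"

```text
clock: 26.45
eef_pos: [0.5553, -0.049, 0.0366]
eef_rot: [-0.001, -0.003, 1.0, 0.002]
ft_force: [0.1, 0.1, 0.3]
grip_width: 0.0727
```

```bash
python3 -c "
from h import *
go([.5575,-.0545,.016])"
```

```text
pos [ 0.5553 -0.049   0.0366] shift cm [-0.22 -0.56  2.05] rot [ 0.0042 -0.0011  0.0053] w 0.0727 t 26.45
```

Emit:
servo_tool --pt "-0.1 -0.4 0.2 0.003 0 0.004" --pt "-0.1 -0.2 0.6 0 0 0" --pt "0 0 0.7 0 0 0" --pt "0 0 0.4 0 0 0" --pt "0 0 0 0 0 0"

```text
clock: 26.95
eef_pos: [0.559, -0.054, 0.0174]
eef_rot: [0.001, -0.002, 1.0, 0.0]
ft_force: [-1.1, -0.4, -0.2]
grip_width: 0.0728
```

```bash
cat >> h.py <<'E'
def near(f,uv,z,thr=None):
    "blob of any colour in grey mask nearest uv -> bbox, centre from lower edge -25mm"
    m=mask(f,'grey'); m[:, :]=m; n,l,st,c=cv2.connectedComponentsWithStats(m); 
    ok=[i for i in range(1,n) if st[i,4]>2000]; i=min(ok,key=lambda i:np.hypot(*(c[i]-uv))); x,y,w,h=st[i,:4]
    p=onplane(f,x+w/2,y+h,z); print("bbox",st[i],"centre x",p[0]-.025,"y",p[1])
E
python3 -c "
from h import *
go([.5575,-.0545,.016])
f,T=look('w21',[])
near(f,(322,280),.04)"
```

```text
pos [ 0.559  -0.054   0.0174] shift cm [ 0.15 -0.05  0.14] rot [0.0008 0.0015 0.0034] w 0.0728 t 26.95
TCP [ 0.559  -0.054   0.0174] yaw -179.8061599177899 w 0.07275848263888403 t 26.95
bbox [  259   194   130   146 14707] centre x 0.5562965487761409 y -0.05389925593891278
```

View pics/w21.png

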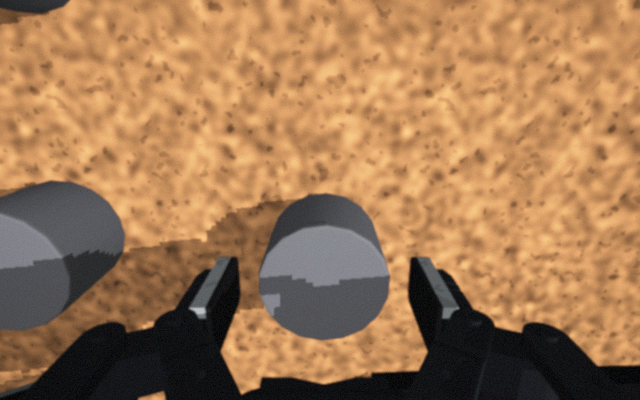

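Emit:
servo_tool --pt "0.3 0 0.1 0 0 0" --pt "0 0 0 0 0 0" --pt "0 0 0 0 0 0" --pt "0 0 0 0 0 0" --pt "0 0 0 0 0 0" --fingers 0 --force 50

```text
clock: 27.5
eef_pos: [0.5564, -0.0544, 0.0178]
eef_rot: [0.002, -0.001, 1.0, 0.0]
ft_force: [-0.1, 0.2, -0.9]
grip_width: 0.0504
```

```bash
python3 -c "
from h import *
go([.5575,-.0545,.016])
f,T=look('w22',[])
near(f,(322,280),.04)"
```

```text
pos [ 0.5564 -0.0544  0.0178] shift cm [-0.11 -0.01  0.18] rot [0.0005 0.0034 0.0029] w 0.0504 t 27.5
TCP [ 0.5564 -0.0544  0.0178] yaw -179.83495872156786 w 0.05036687308394137 t 27.5
bbox [  259   201   130   145 14739] centre x 0.5570138733743604 y -0.054282861424663
```

Emit:
servo_tool --pt "0 0 -2 0 0 0" --pt "0 0 -4 0 0 0" --pt "0 0 -4 0 0 0" --pt "1.5 4 -1 0 0 0" --pt "1.5 4 0 0 0 0"

```text
clock: 28.05
eef_pos: [0.527, 0.0238, 0.1307]
eef_rot: [0.001, 0.002, 1.0, 0.0]
ft_force: [0.1, -0.0, -0.3]
grip_width: 0.0501
```

Emit:
servo_tool --pt "1.5 4 0 0 0 0" --pt "1.5 4 0 0 0 0" --pt "1 3 0 0 0 0" --pt "0 1 0 0 0 0" --pt "0 0 0 0 0 0"

```text
clock: 28.55
eef_pos: [0.4851, 0.1513, 0.1326]
eef_rot: [0.003, 0.0, 1.0, 0.001]
ft_force: [0.1, 0.3, -0.4]
grip_width: 0.0503
```

```bash
python3 -c "
from h import *
go([.470,.188,.078])
f,T=look('w23',['green'],.03)"
```

```text
pos [0.4851 0.1513 0.1326] shift cm [1.55 3.66 5.46] rot [ 0.0019  0.0067 -0.001 ] w 0.0503 t 28.55
TCP [0.4851 0.1513 0.1326] yaw 179.9450930492583 w 0.05026904319984779 t 28.55
green [ 377.2  176.7 5029. ] (339, 136, 79, 82) [0.4734 0.1895] toolshift [ 1.17  3.82 -0.  ]
```

View pics/w23.png

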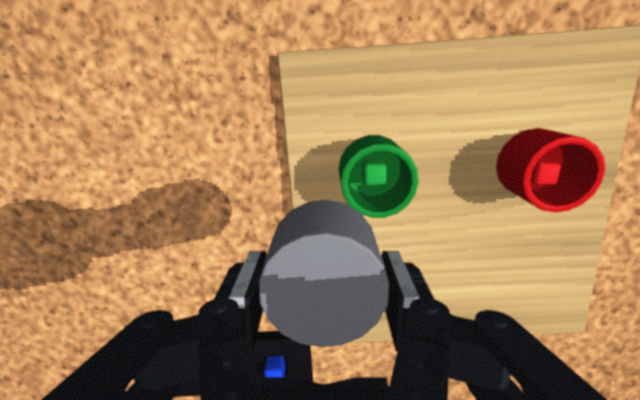

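Emit:
servo_tool --pt "0.7 1.6 0 0 0.003 0" --pt "0.5 1.4 1 0 0.003 0" --pt "0.2 0.6 1.5 0 0 0" --pt "0 0 1.5 0 0 0" --pt "0 0 0.3 0 0 0"

```text
clock: 29.1
eef_pos: [0.4744, 0.1836, 0.0869]
eef_rot: [0.001, 0.005, 1.0, -0.0]
ft_force: [-0.1, -1.1, -0.4]
grip_width: 0.0504
```

```bash
python3 -c "
from h import *
go([.4705,.1885,.0685])
f,T=look('w24',[])
near(f,(322,280),.11)
f=grab('scene');save(f,'s1')"
```

```text
pos [0.4744 0.1836 0.0869] shift cm [0.4  0.49 1.84] rot [-0.0008  0.0024 -0.0093] w 0.0504 t 29.1
TCP [0.4744 0.1836 0.0869] yaw 179.4670550735498 w 0.050438717417565615 t 29.1
bbox [  259   200   130   147 14842] centre x 0.4747292754774663 y 0.18339584590875022
```

View pics/w24.png

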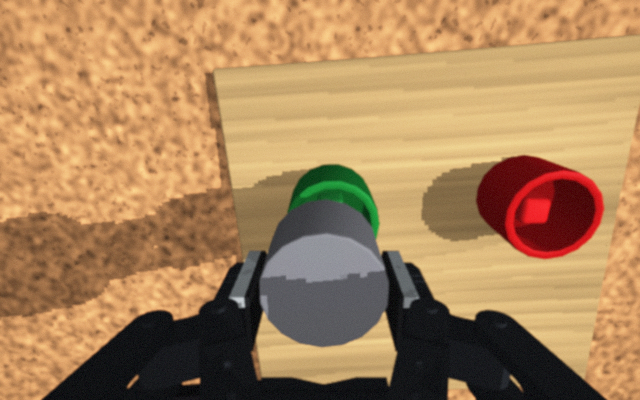

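View pics/s1.png

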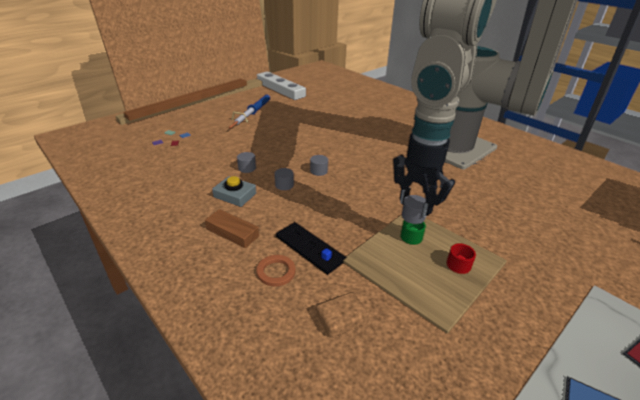

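Emit:
servo_tool --pt "0.4 0.5 0 0 0.002 0" --pt "0 0.1 0.4 0 0 0" --pt "0 0 0.4 0 0 0" --pt "0 0 0.3 0 0 0" --pt "0 0 0 0 0 0"

```text
clock: 29.7
eef_pos: [0.4732, 0.1899, 0.0782]
eef_rot: [0.003, 0.006, 1.0, 0.0]
ft_force: [-0.5, -0.6, -0.0]
grip_width: 0.0504
```

```bash
python3 -c "
from h import *
go([.4705,.1885,.0685])"
```

```text
pos [0.4732 0.1899 0.0782] shift cm [ 0.27 -0.15  0.97] rot [ 0.0005  0.0056 -0.0112] w 0.0504 t 29.7
```

Emit:
servo_tool --pt "0.3 -0.1 0 0 0.004 -0.005" --pt "0 0 0.3 0 0 0" --pt "0 0 0.3 0 0 0" --pt "0 0 0.1 0 0 0" --pt "0 0 0 0 0 0"

```text
clock: 30.2
eef_pos: [0.4701, 0.1889, 0.0708]
eef_rot: [0.001, 0.003, 1.0, 0.0]
ft_force: [-0.5, -0.5, -0.6]
grip_width: 0.0501
```

```bash
python3 -c "
from h import *
go([.4705,.1885,.0685]); print(pose()[1]['ft_force'])
f,T=look('w25',['green'],.03)"
```

```text
pos [0.4701 0.1889 0.0708] shift cm [-0.04 -0.04  0.23] rot [ 0.0006  0.0017 -0.0058] w 0.0501 t 30.2
[-0.4704 -0.4839 -0.6487]
TCP [0.4701 0.1889 0.0708] yaw 179.67021792764322 w 0.05012503348759379 t 30.2
green [ 321.7  200.8 1583. ] (279, 179, 87, 41) [0.4544 0.1877] toolshift [ 1.57 -0.12 -0.  ]
```

View pics/w25.png

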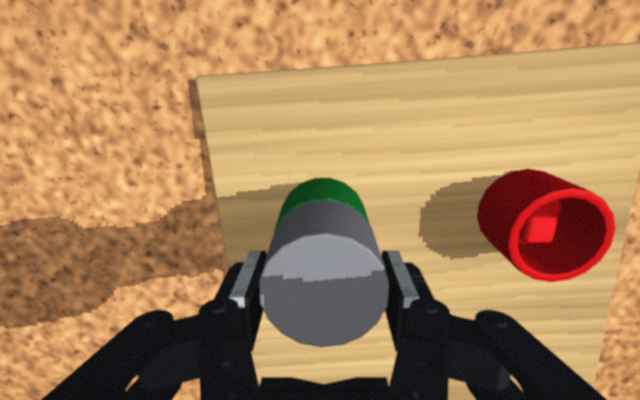

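Emit:
servo_tool --pt "0 0 0.15 0 0 0" --pt "0 0 0.1 0 0 0" --pt "0 0 0 0 0 0" --pt "0 0 0 0 0 0" --pt "0 0 0 0 0 0"

```text
clock: 30.75
eef_pos: [0.4703, 0.1889, 0.0683]
eef_rot: [0.001, 0.003, 1.0, 0.0]
ft_force: [-0.3, 1.2, -1.4]
grip_width: 0.0498
```

```bash
python3 -c "
from h import *
go([.4705,.1885,.0685]); print(pose()[1]['ft_force'])"
```

```text
pos [0.4703 0.1889 0.0683] shift cm [-0.02 -0.04 -0.02] rot [ 0.0006  0.0021 -0.0057] w 0.0498 t 30.75
[-0.3369  1.1525 -1.3831]
```

Emit:
servo_tool --pt "0 0 0 0 0 0" --pt "0 0 0 0 0 0" --pt "0 0 0 0 0 0" --pt "0 0 -1.5 0 0 0" --pt "0 0 -2 0 0 0" --fingers 0.9

```text
clock: 31.25
eef_pos: [0.468, 0.1883, 0.1017]
eef_rot: [-0.002, 0.003, 1.0, -0.0]
ft_force: [0.6, 0.9, 0.0]
grip_width: 0.0768
```

Emit:
servo_tool --pt "0 0 -2 0 0 0" --pt "0 0 -3 0 0 0" --pt "-2 -4 -1 0 0 0" --pt "-2 -5 0 0 0 0" --pt "-2 -5 0 0 0 0"

```text
clock: 31.75
eef_pos: [0.5276, 0.0553, 0.1676]
eef_rot: [0.002, -0.004, 1.0, 0.001]
ft_force: [1.4, -0.1, -0.3]
grip_width: 0.0768
```

```bash
python3 -c "
from h import *
f,T=look('w26',['green','grey'],.03)
f=grab('scene');save(f,'s2')
f=grab('top')
for c in ['red','green','grey']:
    for b in blobs(f,c,300):
        p=onplane(f,b[0],b[1],.02)
        if p[0]<.75 and abs(p[1])<.45: print(c,b,p[:2])"
```

```text
TCP [0.5276 0.0553 0.1676] yaw -179.59529291324083 w 0.07682072052418244 t 31.75
green [ 475.3  106.  1141. ] (456, 77, 43, 63) [0.4687 0.1705] toolshift [ 5.81 11.55 -0.  ]
grey [  31.9   50.2 4638. ] (0, 8, 73, 78) [ 0.4332 -0.1544] toolshift [  9.59 -20.91  -0.06]
grey [ 532.6  114.6 7737. ] (476, 74, 113, 86) [0.4749 0.2148] toolshift [ 5.15 15.98  0.  ]
grey [  45.5  201.7 4972. ] (0, 168, 94, 70) [ 0.5485 -0.1729] toolshift [ -1.93 -22.84  -0.03]
grey [446.2 291.5 988. ] (424, 259, 44, 64) [0.6326 0.1675] toolshift [-10.58  11.14   0.05]
grey [200.9 291.8 931. ] (180, 260, 44, 63) [ 0.6344 -0.0552] toolshift [-10.6  -11.13   0.02]
grey [  42.8  324.  4097. ] (0, 276, 101, 98) [ 0.6684 -0.2028] toolshift [-13.9  -25.91   0.01]
grey (189.7276136008874, 269.5370909139217, 45948, (55, 119, 237, 281)) [0.4525 0.2489]
grey (421.9958248702324, 163.20176032498307, 1146, (397, 142, 52, 44)) [ 0.6792 -0.222 ]
grey (470.0419970631424, 211.51395007342143, 598, (456, 199, 29, 25)) [ 0.5794 -0.3185]
grey (402.1748162352189, 224.36081815276444, 552, (389, 212, 27, 25)) [ 0.5511 -0.1788]
grey (399.31846565566457, 284.83021112102284, 586, (386, 272, 28, 27)) [ 0.4304 -0.1718]
```

View pics/w26.png

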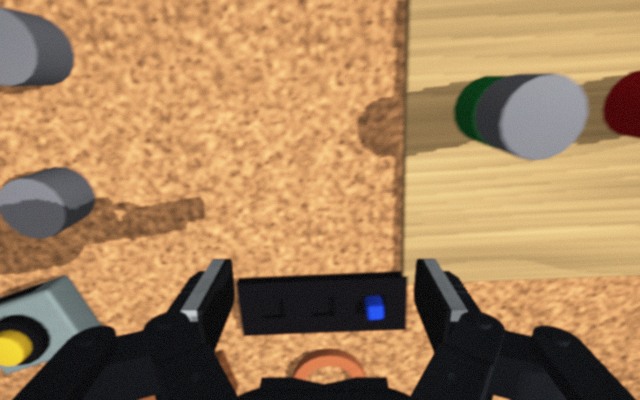

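View pics/s2.png

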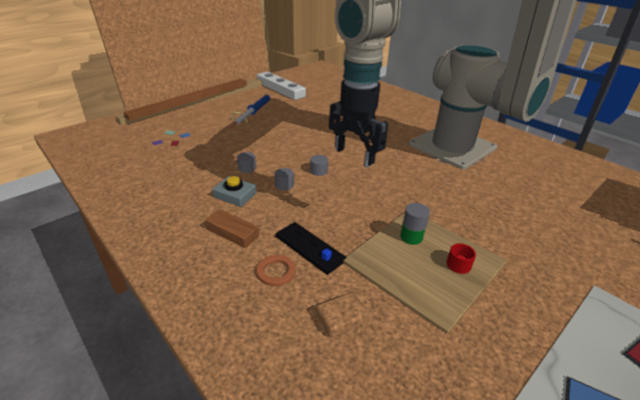

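Emit:
servo_tool --pt "1.5 -4 0 0 0.003 0" --pt "1.5 -4 0 0 0 0" --pt "1.5 -4 1 0 0 0" --pt "1.5 -4 1 0 0 0" --pt "1.5 -3.5 1 0 0 0" --fingers 0.85

```text
clock: 32.4
eef_pos: [0.4542, -0.1396, 0.1369]
eef_rot: [0.002, -0.007, 1.0, 0.002]
ft_force: [0.8, -0.2, 0.5]
grip_width: 0.0727
```

Emit:
servo_tool --pt "1 -1 1 0 0 0" --pt "0.5 0 1 0 0 0" --pt "0 0 0.5 0 0 0" --pt "0 0 0 0 0 0" --pt "0 0 0 0 0 0"

```text
clock: 32.9
eef_pos: [0.4362, -0.1476, 0.1088]
eef_rot: [0.0, -0.007, 1.0, 0.003]
ft_force: [-0.1, -0.9, 0.2]
grip_width: 0.0728
```

```bash
python3 -c "
from h import *
go([.432,-.1715,.05])
f,T=look('w27',['grey'],.02)"
```

```text
pos [ 0.4362 -0.1476  0.1088] shift cm [ 0.46 -2.43  5.87] rot [0.0066 0.0007 0.0137] w 0.0728 t 32.9
TCP [ 0.4362 -0.1476  0.1088] yaw -179.21551216660706 w 0.0728051418533788 t 32.9
grey [ 290.8  194.5 5534. ] (249, 151, 82, 87) [ 0.4331 -0.1697] toolshift [ 0.35 -2.21 -0.01]
grey [438.5 289.  922. ] (418, 257, 41, 63) [ 0.5062 -0.0601] toolshift [-7.12  8.65  0.06]
grey [208.4 289.7 924. ] (188, 258, 42, 62) [ 0.5085 -0.2321] toolshift [-7.11 -8.55 -0.05]
grey [ 283.6  339.  4843. ] (247, 296, 70, 84) [ 0.5527 -0.177 ] toolshift [-11.61  -3.1   -0.01]
```

Emit:
servo_tool --pt "0.3 -1.2 0.5 0.003 0 0.006" --pt "0.1 -1 1.5 0.003 0 0.006" --pt "0 -0.2 2 0 0 0" --pt "0 0 1.5 0 0 0" --pt "0 0 0.5 0 0 0"

```text
clock: 33.45
eef_pos: [0.4378, -0.1753, 0.0498]
eef_rot: [0.005, -0.003, 1.0, -0.003]
ft_force: [-0.2, -0.4, -0.4]
grip_width: 0.0729
```

```bash
python3 -c "
from h import *
go([.432,-.170,.0165])"
```

```text
pos [ 0.4378 -0.1753  0.0498] shift cm [0.61 0.55 3.32] rot [-0.0062  0.0093  0.0054] w 0.0729 t 33.45
```

Emit:
servo_tool --pt "0.4 0.4 0 -0.004 0.007 0.003" --pt "0.1 0.1 0.8 0 0 0" --pt "0 0 1.2 0 0 0" --pt "0 0 0.9 0 0 0" --pt "0 0 0.2 0 0 0"

```text
clock: 33.95
eef_pos: [0.434, -0.1711, 0.0177]
eef_rot: [0.002, -0.001, 1.0, -0.002]
ft_force: [-0.1, -0.3, -0.6]
grip_width: 0.0728
```

```bash
python3 -c "
from h import *
go([.432,-.170,.0165])
f,T=look('w28',[])
near(f,(322,280),.04)"
```

```text
pos [ 0.434  -0.1711  0.0177] shift cm [0.2  0.11 0.12] rot [-0.0038  0.0042  0.0025] w 0.0728 t 33.95
TCP [ 0.434  -0.1711  0.0177] yaw -179.85713664722797 w 0.0728054900995512 t 33.95
bbox [  264   193   131   145 14692] centre x 0.4305149088316469 y -0.16868966644987252
```

View pics/w28.png

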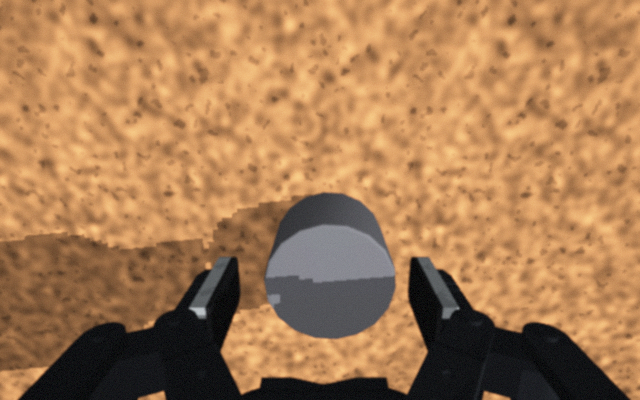

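Emit:
servo_tool --pt "0.35 0.2 0.1 -0.002 0.003 0" --pt "0 0 0 0 0 0" --pt "0 0 0 0 0 0" --pt "0 0 0 0 0 0" --pt "0 0 0 0 0 0" --fingers 0

```text
clock: 34.5
eef_pos: [0.4306, -0.1691, 0.0175]
eef_rot: [0.001, -0.001, 1.0, -0.001]
ft_force: [-0.5, -0.1, -1.1]
grip_width: 0.0507
```

```bash
python3 -c "
from h import *
go([.432,-.170,.0165])
f,T=look('w29',[])
near(f,(322,280),.04)"
```

```text
pos [ 0.4306 -0.1691  0.0175] shift cm [-0.14 -0.09  0.1 ] rot [-0.002   0.0017  0.0027] w 0.0507 t 34.5
TCP [ 0.4306 -0.1691  0.0175] yaw -179.84783646632704 w 0.050716818254076784 t 34.5
bbox [  258   202   132   146 14825] centre x 0.4320258689718999 y -0.1690096644633706
```

Emit:
servo_tool --pt "0 0 -2 0 0 0" --pt "0 0 -4 0 0 0" --pt "0 1 -4 0 0 0" --pt "-1.5 4 -3 0 0 0" --pt "-1.5 4 -1 0 0 0"

```text
clock: 35.05
eef_pos: [0.4577, -0.0807, 0.1588]
eef_rot: [-0.002, 0.003, 1.0, 0.0]
ft_force: [1.8, -0.4, -0.8]
grip_width: 0.0509
```

Emit:
servo_tool --pt "-2 4.3 0 0 0 0" --pt "-2 4.3 0 0 0 0" --pt "-2 4.3 0 0 0 0" --pt "-2 4.3 0 0 0 0" --pt "-2 4.3 0 0 0 0"

```text
clock: 35.55
eef_pos: [0.5645, 0.1409, 0.1638]
eef_rot: [0.003, 0.005, 1.0, -0.001]
ft_force: [0.9, -0.8, 0.6]
grip_width: 0.0507
```

Emit:
servo_tool --pt "0 4.3 0 0 0 0" --pt "0 4 0 0 0 0" --pt "1.5 4 0 0 0 0" --pt "2 3 0 0 0 0" --pt "2 2 0 0 0 0"

```text
clock: 36.05
eef_pos: [0.5152, 0.3258, 0.162]
eef_rot: [0.006, 0.004, 1.0, 0.0]
ft_force: [0.4, -0.0, -0.2]
grip_width: 0.0509
```

```bash
python3 -c "
from h import *
go([.4665,.308,.09])
f,T=look('w30',['red'],.03)"
```

```text
pos [0.5152 0.3258 0.162 ] shift cm [ 4.94 -1.82  7.14] rot [ 0.0003  0.0122 -0.0082] w 0.0509 t 36.05
TCP [0.5152 0.3258 0.162 ] yaw 179.52758999227834 w 0.05086124056470838 t 36.05
red [ 297.8  120.4 4178. ] (262, 84, 72, 74) [0.468  0.3065] toolshift [ 4.7  -1.97 -0.06]
```

View pics/w30.png

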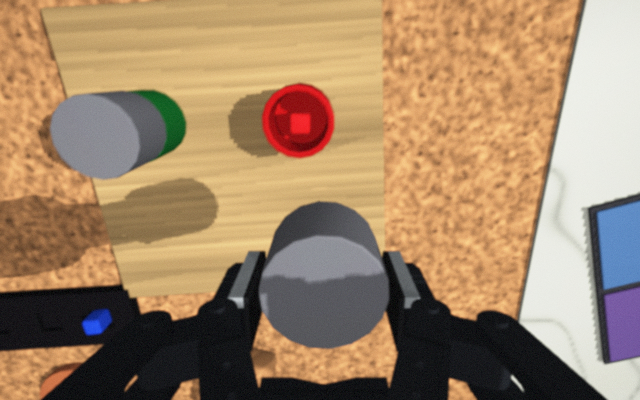

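Emit:
servo_tool --pt "1.8 -0.8 1 0 0.005 -0.004" --pt "1.8 -0.7 1.5 0 0.005 -0.004" --pt "1 -0.3 1.8 0 0 0" --pt "0.3 0 1.5 0 0 0" --pt "0 0 0.5 0 0 0"

```text
clock: 36.6
eef_pos: [0.4594, 0.3119, 0.097]
eef_rot: [-0.0, -0.005, 1.0, 0.001]
ft_force: [-0.8, 0.0, -0.1]
grip_width: 0.0508
```

```bash
python3 -c "
from h import *
go([.4665,.3078,.078])
f,T=look('w31',['red'],.03)
"
```

```text
pos [0.4594 0.3119 0.097 ] shift cm [-0.71 -0.43  1.9 ] rot [ 0.0029 -0.0007  0.0091] w 0.0508 t 36.6
TCP [0.4594 0.3119 0.097 ] yaw -179.4786169062208 w 0.050829200265278644 t 36.6
red [ 311.1  201.3 1658. ] (273, 178, 80, 52) [0.4532 0.3041] toolshift [ 0.63 -0.78 -0.  ]
```

View pics/w31.png

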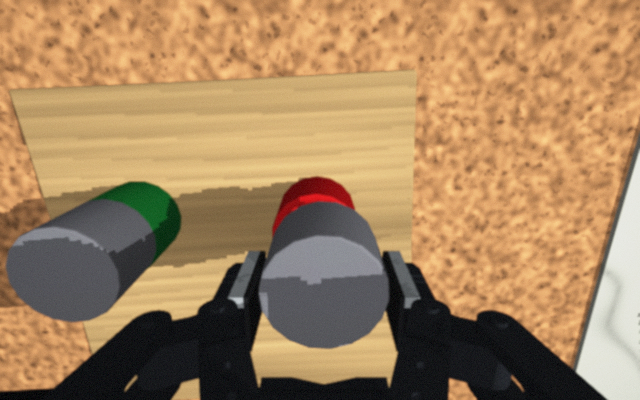

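Emit:
servo_tool --pt "-0.4 -0.3 0 0.002 0 0.006" --pt "-0.3 -0.1 0.3 0 0 0" --pt "0 0 0.7 0 0 0" --pt "0 0 0.6 0 0 0" --pt "0 0 0 0 0 0"

```text
clock: 37.15
eef_pos: [0.4712, 0.3084, 0.082]
eef_rot: [0.002, -0.001, 1.0, 0.001]
ft_force: [-0.2, 0.2, -0.8]
grip_width: 0.0505
```

```bash
python3 -c "
from h import *
go([.4665,.3078,.07])
"
```

```text
pos [0.4712 0.3084 0.082 ] shift cm [ 0.47 -0.06  1.2 ] rot [0.0027 0.0042 0.0011] w 0.0505 t 37.15
```

Emit:
servo_tool --pt "0.4 0 0 0.001 0.003 0" --pt "0.05 0 0.4 0 0 0" --pt "0 0 0.4 0 0 0" --pt "0 0 0.2 0 0 0" --pt "0 0 0 0 0 0"

```text
clock: 37.65
eef_pos: [0.4662, 0.3086, 0.0713]
eef_rot: [0.0, -0.001, 1.0, 0.001]
ft_force: [-0.7, 0.0, -0.6]
grip_width: 0.051
```

```bash
python3 -c "
from h import *
go([.4665,.3078,.068])
f,T=look('w32',['red'],.03)
"
```

```text
pos [0.4662 0.3086 0.0713] shift cm [-0.03 -0.08  0.33] rot [0.0018 0.0009 0.0014] w 0.051 t 37.65
TCP [0.4662 0.3086 0.0713] yaw -179.91815040579309 w 0.050973709028398366 t 37.65
red [ 318.8  201.9 1763. ] (276, 178, 88, 48) [0.4513 0.3058] toolshift [ 1.49 -0.28 -0.  ]
```

View pics/w32.png

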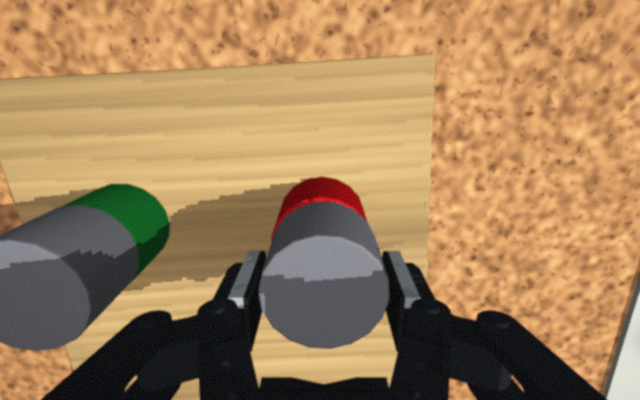

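Emit:
servo_tool --pt "0 -0.15 0 0.001 0 0" --pt "0 0 0.2 0 0 0" --pt "0 0 0.15 0 0 0" --pt "0 0 0 0 0 0" --pt "0 0 0 0 0 0"

```text
clock: 38.2
eef_pos: [0.4666, 0.3071, 0.0679]
eef_rot: [0.001, -0.001, 1.0, 0.001]
ft_force: [0.2, -0.0, -1.5]
grip_width: 0.0509
```

```bash
python3 -c "
from h import *
go([.4665,.3078,.0675])
print(pose()[1]['ft_force'])
"
```

```text
pos [0.4666 0.3071 0.0679] shift cm [0.01 0.07 0.04] rot [0.0011 0.0017 0.0014] w 0.0509 t 38.2
[ 0.2061 -0.0177 -1.5292]
```

Emit:
servo_tool --pt "0 0 0.03 0 0 0" --pt "0 0 0 0 0 0" --pt "0 0 0 0 0 0" --pt "0 0 0 0 0 0" --pt "0 0 -1.5 0 0 0" --fingers 0.85

```text
clock: 38.7
eef_pos: [0.4653, 0.3065, 0.0814]
eef_rot: [-0.001, -0.001, 1.0, -0.0]
ft_force: [0.2, -0.2, 0.3]
grip_width: 0.0725
```

Emit:
servo_tool --pt "0 0 -2 0 0 0" --pt "0 0 -3 0 0 0" --pt "0 0 -4 0 0 0" --pt "0 0 -4 0 0 0" --pt "-4 0 -2 0 0 0"

```text
clock: 39.2
eef_pos: [0.4994, 0.3053, 0.2336]
eef_rot: [-0.006, -0.002, 1.0, -0.002]
ft_force: [1.7, 1.2, 1.0]
grip_width: 0.0722
```

Emit:
servo_tool --pt "-4 -4 0 0 0 0" --pt "-4 -4 0 0 0 0" --pt "-3 -4 0 0 0 0" --pt "-2 -4 0 0 0 0" --pt "-2 -4 0 0 0 0" --fingers 0

```text
clock: 39.7
eef_pos: [0.6526, 0.1153, 0.24]
eef_rot: [0.003, -0.007, 1.0, 0.001]
ft_force: [0.8, 0.7, 0.4]
grip_width: 0.0003
```

```bash
python3 -c "
from h import *
f,T=look('w33',[])
f=grab('scene');save(f,'s3')
cv2.imwrite('pics/s3c.png',cv2.resize(f['frame'][170:300,360:520,::-1],None,fx=4,fy=4,interpolation=cv2.INTER_CUBIC))
f=grab('top');save(f,'t3')
b=[b for b in blobs(f,'yellow') if b[0]>300];print(b,[onplane(f,x[0],x[1],.052) for x in b])
"
```

```text
TCP [0.6526 0.1153 0.24  ] yaw -179.19953011932208 w 0.0002855531736485853 t 39.7
[(425.2052586938083, 159.71162001696354, 214, (417, 152, 17, 16))] [array([ 0.6785, -0.2208,  0.052 ])]
```

View pics/w33.png

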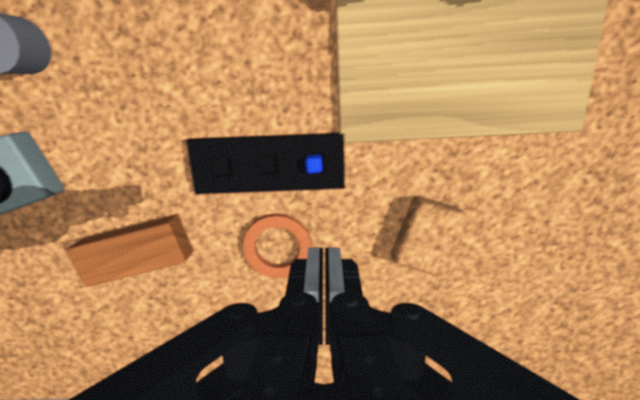

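View pics/s3c.png

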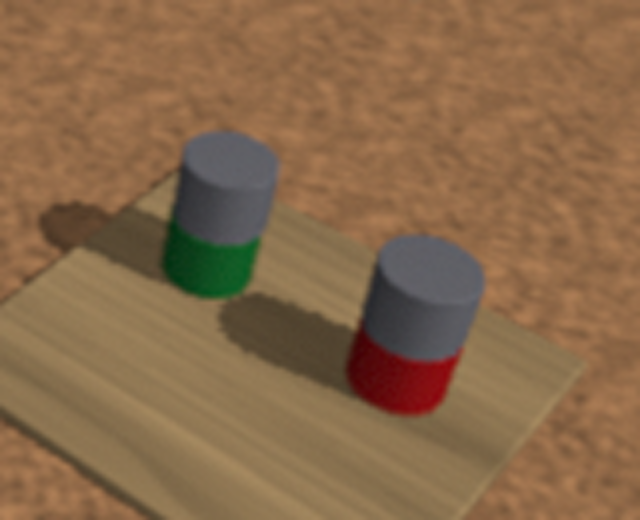

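View pics/t3.png

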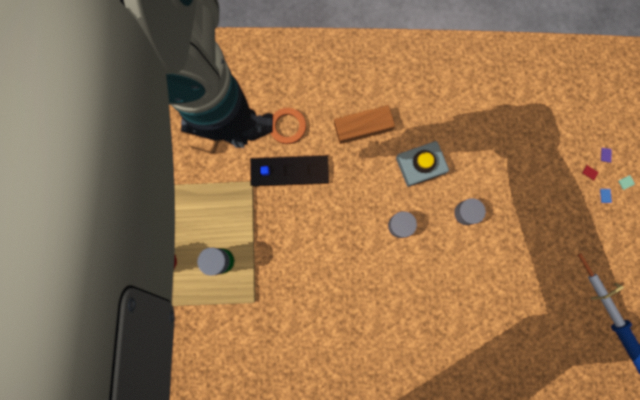

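Emit:
servo_tool --pt "-0.3 -4 0 0 0.003 0.007" --pt "-0.3 -4 0 0 0.003 0.005" --pt "-0.3 -4 0 0 0 0" --pt "-0.3 -4 0 0 0 0" --pt "-0.3 -4 0 0 0 0"

```text
clock: 40.35
eef_pos: [0.6667, -0.0799, 0.2383]
eef_rot: [-0.002, -0.006, 1.0, 0.004]
ft_force: [0.3, 1.1, 0.9]
grip_width: -0.0002
```

Emit:
servo_tool --pt "-0.3 -4 1 0 0 0" --pt "-0.3 -4 2 0 0 0" --pt "-0.3 -2.5 2 0 0 0" --pt "0 -1 2 0 0 0" --pt "0 0 1 0 0 0"

```text
clock: 40.85
eef_pos: [0.6787, -0.1966, 0.1583]
eef_rot: [0.001, -0.007, 1.0, 0.004]
ft_force: [0.5, -0.7, -0.1]
grip_width: 0.0001
```

```bash
python3 -c "
from h import *
f,T=look('w34',['yellow'],.052,100)
go([.679,-.219,.062])"
```

```text
TCP [ 0.6787 -0.1966  0.1583] yaw -179.21205886907038 w 5.40671399415761e-05 t 40.85
yellow [ 290.   190.2 1447. ] (269, 169, 43, 43) [ 0.6781 -0.2206] toolshift [ 0.09 -2.4  -0.02]
pos [ 0.678  -0.1954  0.1569] shift cm [-0.06 -2.44  9.47] rot [0.0082 0.0004 0.0146] w 0.0004 t 40.9
```

View pics/w34.png

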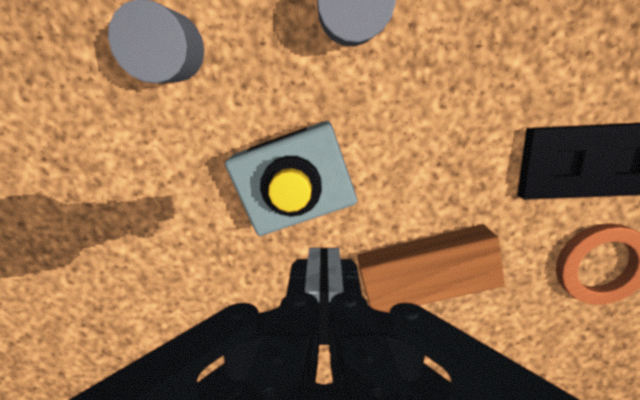

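Emit:
servo_tool --pt "0 -1.2 1 0.004 0 0.007" --pt "0 -1 2 0.003 0 0.006" --pt "0 -0.3 2 0 0 0" --pt "0 0 2 0 0 0" --pt "0 0 1 0 0 0"

```text
clock: 41.4
eef_pos: [0.6827, -0.2168, 0.0793]
eef_rot: [0.004, -0.004, 1.0, -0.001]
ft_force: [0.4, 0.3, -0.1]
grip_width: -0.0001
```

```bash
python3 -c "
from h import *
f,T=look('w35',['yellow'],.052,100)
go([.678,-.2205,.0455])"
```

```text
TCP [ 0.6827 -0.2168  0.0793] yaw -179.5227621562157 w -8.128523448838709e-05 t 41.4
yellow [ 315.7  226.5 2529. ] (287, 198, 59, 58) [ 0.6766 -0.2212] toolshift [ 0.61 -0.43 -0.  ]
pos [ 0.6821 -0.2164  0.0781] shift cm [ 0.43 -0.4   3.25] rot [-0.0016  0.0072  0.0084] w 0.0 t 41.45
```

Emit:
servo_tool --pt "0.4 -0.3 0.3 -0.001 0.005 0.006" --pt "0 -0.1 0.8 0 0 0" --pt "0 0 0.8 0 0 0" --pt "0 0 0.5 0 0 0" --pt "0 0 0.2 0 0 0"

```text
clock: 41.95
eef_pos: [0.6805, -0.2206, 0.054]
eef_rot: [0.004, -0.002, 1.0, -0.002]
ft_force: [0.4, 0.6, -0.7]
grip_width: -0.0003
```

Emit:
servo_tool --pt "0 0 0.3 0 0 0" --pt "0 0 0.3 0 0 0" --pt "0 0 0.2 0 0 0" --pt "0 0 0.2 0 0 0" --pt "0 0 0 0 0 0"

```text
clock: 42.45
eef_pos: [0.6809, -0.2208, 0.0468]
eef_rot: [0.004, -0.002, 1.0, -0.002]
ft_force: [-2.1, 0.0, 4.0]
grip_width: 0.0
```

Emit:
servo_tool --pt "0 0 0.2 0 0 0" --pt "0 0 0.2 0 0 0" --pt "0 0 0.2 0 0 0" --pt "0 0 0.2 0 0 0" --pt "0 0 0.2 0 0 0"

```text
clock: 42.95
eef_pos: [0.6809, -0.2208, 0.046]
eef_rot: [0.005, -0.002, 1.0, -0.002]
ft_force: [-4.4, 2.1, 10.0]
grip_width: 0.0
```

Emit:
servo_tool --pt "0 0 0.15 0 0 0" --pt "0 0 0.15 0 0 0" --pt "0 0 0.15 0 0 0" --pt "0 0 0.15 0 0 0" --pt "0 0 0.15 0 0 0"

```text
clock: 43.45
eef_pos: [0.681, -0.2208, 0.0461]
eef_rot: [0.005, -0.002, 1.0, -0.003]
ft_force: [-2.7, 2.5, 8.4]
grip_width: 0.0
```

Emit:
servo_tool --pt "0 0 0.15 0 0 0" --pt "0 0 0.15 0 0 0" --pt "0 0 0.15 0 0 0" --pt "0 0 0.15 0 0 0" --pt "0 0 0.15 0 0 0"

```text
clock: 43.95
eef_pos: [0.6809, -0.2208, 0.046]
eef_rot: [0.006, -0.002, 1.0, -0.004]
ft_force: [-3.7, 0.9, 8.1]
grip_width: -0.0
```

Emit:
servo_tool --pt "0 0 0.15 0 0 0" --pt "0 0 0.15 0 0 0" --pt "0 0 0.15 0 0 0" --pt "0 0 0.15 0 0 0" --pt "0 0 0.15 0 0 0"

```text
clock: 44.45
eef_pos: [0.6809, -0.2208, 0.046]
eef_rot: [0.007, -0.002, 1.0, -0.004]
ft_force: [-3.3, 1.3, 8.5]
grip_width: 0.0002
```

Emit:
servo_tool --pt "0 0 0.15 0 0 0" --pt "0 0 0.15 0 0 0" --pt "0 0 0.15 0 0 0" --pt "0 0 0.15 0 0 0" --pt "0 0 0.15 0 0 0"

```text
clock: 44.95
eef_pos: [0.6809, -0.2208, 0.0461]
eef_rot: [0.007, -0.002, 1.0, -0.005]
ft_force: [-3.7, 2.0, 8.6]
grip_width: 0.0002
```

Emit:
servo_tool --pt "0 0 0.15 0 0 0" --pt "0 0 0.15 0 0 0" --pt "0 0 0.15 0 0 0" --pt "0 0 0.15 0 0 0" --pt "0 0 0.15 0 0 0"

```text
clock: 45.45
eef_pos: [0.6809, -0.2208, 0.0461]
eef_rot: [0.008, -0.003, 1.0, -0.005]
ft_force: [-3.2, 2.7, 8.2]
grip_width: 0.0005
```

Held for about 3 s. Release, rise, and check everything.

Emit:
servo_tool --pt "0 0 -1 0 0 0" --pt "0 0 -2 0 0 0" --pt "0 0 -3 0 0 0" --pt "0 0 -4 0 0 0" --pt "0 0 -4 0 0 0"

```text
clock: 45.95
eef_pos: [0.675, -0.2178, 0.1826]
eef_rot: [0.002, -0.002, 1.0, -0.003]
ft_force: [1.0, -1.4, 0.8]
grip_width: 0.0001
```

Emit:
servo_tool --pt "0 0 0 0 0 0" --pt "0 0 0 0 0 0" --pt "0 0 0 0 0 0" --pt "0 0 0 0 0 0" --pt "0 0 0 0 0 0"

```text
clock: 46.45
eef_pos: [0.6786, -0.2193, 0.1887]
eef_rot: [0.007, -0.002, 1.0, -0.005]
ft_force: [0.3, 0.2, -0.4]
grip_width: -0.0001
```

```bash
python3 -c "
from h import *
f=grab('top');save(f,'t4')
cv2.imwrite('pics/t4c.png',cv2.resize(f['frame'][170:320,110:280,::-1],None,fx=4,fy=4,interpolation=cv2.INTER_CUBIC))
f=grab('scene');save(f,'s4')
cv2.imwrite('pics/s4c.png',cv2.resize(f['frame'][170:300,360:520,::-1],None,fx=4,fy=4,interpolation=cv2.INTER_CUBIC))
print(pose()[1]['ft_force'])
"
```

```text
[ 0.3255 -0.8816  0.8273]
```

View pics/t4.png

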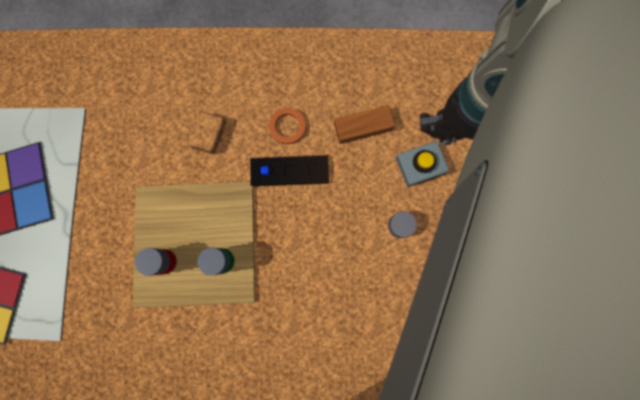

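View pics/s4.png

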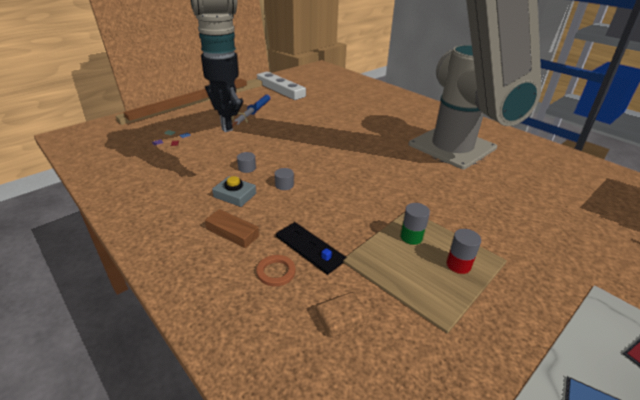

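View pics/s4c.png

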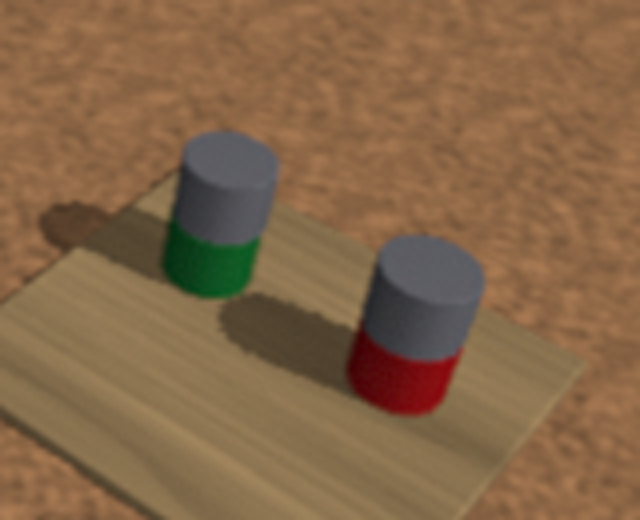

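View pics/t4c.png

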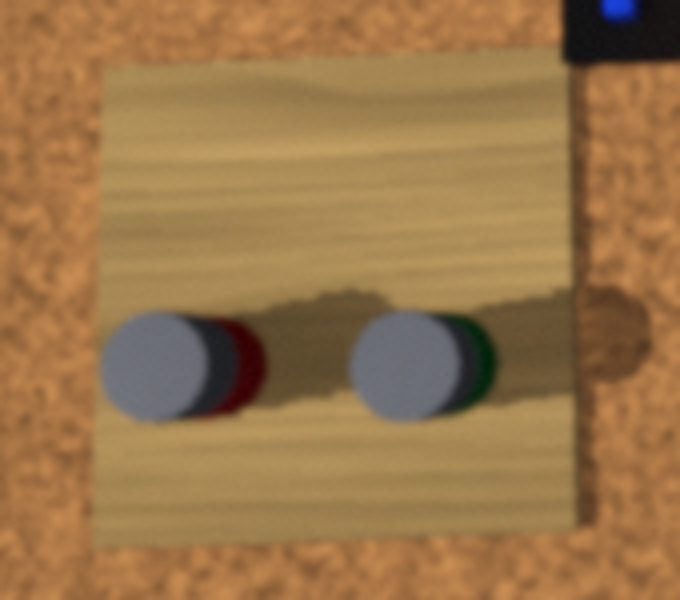

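```bash
python3 -c "
from cell import robot
print(robot.hand_in())"
```

```text
the job is handed in; nothing more can be done
None
```

I made up both kits, pressed the call button, and handed the job in at about 46.6 s; the hand-in reported no verdict. Only the red and green pots were on the bench, so the blue jewel stays in the tray.

- **Kits:** The red and green pots stand on the board, each with its own jewel inside, seen from the wrist camera before the pots were closed. Each pot carries a grey pot mouth down. In the last scene and top pictures both stacks look level and in line.
- **Button:** I held it at its stop (tool tip at 46 mm, 8–10 N) for about 2.5–3 s, then let it go. The gripper is now about 19 cm above the bench, well clear of it.
- **Bystanders:** The foil roll, pine offcut and cleaning block look unmoved in the top view.

**Checks that failed or disagreed:**
- My first grip on the red pot was about 16 mm off centre, so I opened the fingers, corrected and gripped again.
- Position estimates from the different cameras and methods differed by 2–5 mm. I lined the lids up with the close wrist view of the rims.
- I did not measure how well the lids are centred after letting go; that rests on the pictures alone.

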